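# Take the middle tin out of the sprung tin stand

## Robot

A 6-joint arm with a two-finger parallel gripper is mounted at the origin on the work surface. World frame = base frame: x ahead of the robot, y to its left, z up, the work surface at z = 0. Lengths are in m, angles in rad, forces in N, time in s.
With the tool pointing down it reaches from about 0.35 to 0.925 m from the base axis. Payload 6.4 kg.
Tool frame: the origin (TCP) lies where the fingers leave the gripper's body, on its centre line; the fingertips stand 73 mm ahead of it and the grasp point (between the pads) lies manip.tcp_to_grasp ahead of it (manip.tcp_to_grasp is the distance from the TCP to the grasp point, in m); z points along the fingers, y is the direction in which the jaws open and shut (so a half turn about z gives the same grasp; the last joint's range is limited). The gripper opens to 85 mm and grips with 20 to 120 N. Pads are 22 mm wide; open, the fingers measure 114 mm over their backs; the gripper's body (76 mm by 85 mm) begins 54 mm behind the grasp point. The pads swing forward as they close: fully open they stand 13 mm farther back than shut.
Start: joints at [1.002, 0.245, 1.558, -0, 1.339, -0.174], TCP at [0.25, 0.6, 0.304] pointing down, gripper open.
Joint ranges: [-3.13, 3.13], [-1.02, 2.26], [0.13, 2.54], [-0.95, 4.09], [0.21, 2.88], [-2.74, 2.74]. Speed limits (rad/s): [2.57, 2.57, 3.14, 3.14, 3.14, 3.14].

## Interface

Orientations are given as [roll, pitch, yaw] about the fixed x, y, z axes, in that order (R = Rz(yaw) Ry(pitch) Rx(roll)).
In Python, from bench import manip gives the robot as it stands.
- The arm moves only by the tool carry_out, never from a script. Its argument "plan" is a list of rows, each an object with "rot": the turn, a rotation vector about the tool's x, y, z in rad, a list of three; "offset": the shift along the tool's x, y, z in mm, a list of three; "claw": the finger opening in mm, from 0 to 85.4. A call has 1 to 20 rows; each row shifts and turns the commanded pose from where the row before left it, along the tool's axes as they then stand; what a row does not reach is not made up. A row lasts 1/10 s, in which the tool goes at most 50 mm and 8.59 degrees, less where a joint would pass 70% of its speed; a pose out of reach is approached as far as the arm can. A call is refused whole if a number of a shift passes 50 or a number of a turn 0.15, either way. A call with a gripper value outside its range is refused whole. The fingers move at their own pace and stop on an object; "newtons" is the grip in N (left out, the last holds). Time passes only in rows, so rows that do not move let the fingers close. It gives the time, the measured TCP pose, the force and the opening at its end, in the units of the state.
- manip.sense(): the state, without advancing time (a new reading comes with each control period).
- manip.get_image(name): name is "scene" or "top" or "wrist"; returns a dict with "image" (480x640x3 uint8, red, green, blue), "range_z" (480x640 float32, m along the optical axis (not along the pixel's ray), 0 where there is no reading), "fov_y" (degrees; the focal length in pixels is half the picture's height over the tangent of half this angle, whatever the lens; pixels are square), "cx", "cy" (the principal point, pixels), "dist" ([k1, k2, p1, p2, k3] as OpenCV has them; the pictures are not rectified), "rvec" (rotation vector, rad) and "tvec" (3), from world to camera coordinates, as OpenCV has them; the wrist camera has in their place "mount" (4x4, takes a point from camera to tool coordinates, whose origin is the TCP and whose axes are the flange's). Camera axes: x right, y down, z forward; pixel columns grow to the right and rows downward; lengths in m; the calibration is good to about 2 mm. A picture is of the moment at which its call begins: read the wrist's pose just before it.
- manip.job_done(): hands the job in, once; it reports no verdict.
The state is a dict: "t": time; "joint_positions": joint angles; "dq": joint speeds; "tau": joint torques, N m; "tcp_pos": TCP position; "ee_rot": TCP orientation; "contact_force": force on the tool from outside, world axes, zero at the start; "wrist_torque": the same for the moment, N m; "width": finger opening in m.
Only numpy, scipy, OpenCV 4.12 (cv2) and the standard library are available. Lean on these libraries where they do the work, as an engineer would, in place of code of your own. Each camera call takes 0.05 s, during which the arm holds its last target.

## Task

Get the green tin out of the tin stand: lift the stand's sprung press plate by its orange lip until it stays open by itself, take the blue tin off, stand the green tin wholly on the cork mat, and put the blue tin back squarely on top of the red one, which stays in its place in the stand. Leave the plate open and all tins upright; do not drop or fling a tin, and do not knock over or push aside the cup, jar, bottle, spoon or bowl.

Things in the scene. Friction and masses are not known exactly. Their poses are not given: they have to be found in the camera images.
- clamp_lip (a point): middle of the bend where the flat steel press plate (160 mm hinge to bend, 100 mm wide, 6 mm thick; too wide to span) turns up into its lip. Axes turn with the plate: x from bend to hinge, y along the hinge, z out of the plate's top face. Shut, it is 125 mm above the sill and 39 mm clear of the tins' sides, nothing beneath it, so a tilted fingertip fits under
- lip_edge (a point): middle of the free edge of the orange thumb lip, which runs 32 mm on from the bend, turned 45 degrees up out of the plate (100 mm wide, 6 mm thick); axes as clamp_lip
- clamp_hinge (a point): middle of the plate's hinge axis, 125 mm above the sill, between two wooden posts 138 mm high; axes turn with the plate as for clamp_lip (y is the hinge axis). The bend moves on a 160 mm circle about it
- clamp (a joint): press plate angle, rad: 0 shut (level, rubber foot on the blue lid), grows as the lip is lifted, 1.8 at the open stop (leaning past upright, away from the tins). Toggle spring: about 7 N at the lip to start, less as it rises. Hold-open point somewhere past 1 rad: before it the plate snaps shut if let go, beyond it it leaves the finger and swings to the stop and stays
- stand: wooden tin stand, fixed; origin on the sill under the middle of the tower; x towards the hinge posts (90 mm from the tower's axis, 120 mm apart along y), z up. Its board is 10 mm thick, 132 mm wide (y) and reaches from x = -55 to +125 mm
- tin_top_c (a point): centre of the blue top tin, half-way up: round, 62 mm diameter, 34 mm high, flat lid and base, lid fixed on with a steel-coloured edge, about 0.16 kg; z is its axis. Starts on the green tin, under the press plate's foot
- tin_mid_c (a point): centre of the green middle tin, half-way up; same size as the blue one, starts between blue and red
- tin_low_c (a point): centre of the red bottom tin, half-way up; same size, stands on the stand's board
- mat: square cork mat, 130 x 130 x 4 mm, fixed flat on the sill, sides along its x and y; origin in the middle of its underside
- tile: square dark grey tile, 110 x 110 x 6 mm, fixed flat on the sill, empty, handy for parking a tin; origin in the middle of its underside
- cup: yellow ceramic cup, 80 mm wide, 85 mm high; origin centre of its underside (bystander)
- jar: amber glass jar, 72 mm wide, 100 mm high; origin centre of its underside (bystander)
- bottle: green glass bottle with swing stopper, 72 mm wide, 214 mm high; origin centre of its underside (bystander)
- spoon: bamboo spoon, 190 mm long, lying on the sill; x along its length (bystander)
- bowl: blue ceramic bowl, 110 mm wide, 50 mm high; origin centre of its underside (bystander)
Not all that is in view belongs to the job. There is more than one size of the mat; the one meant has the size given above.

How it is judged:
By the outcome, as a careful person would: the job done as asked, in the order asked, and still so for the second after the job is handed in, with the robot touching nothing.
It also fails if it takes over 72 s, if anything falls off the work surface, if the arm or the gripper's body presses on something with over 40 N, if the wrist force passes 120 N, or if a joint passes its speed limit or range.

## Working session

There is one attempt and no reset: what is moved stays moved. The work goes in short steps, Python scripts to look and compute and a tool call to move; the robot and the scene stay as the last step left them, time stands still between calls to the robot, and variables do not carry over. Pictures are saved under pics/ and viewed, and the job is handed in when it is done.

Besides the shell and the picture viewer there is one more tool, called after ">>>" as name([rows], argument=value, ...), one row to a line, values as JSON. carry_out: Moves the arm, as the interface text tells. Its arguments: {"type":"object","properties":{"plan":{"type":"array"},"newtons":{"type":"number"}},"required":["plan"]}

```bash
ls; mkdir -p pics; python3 - <<'E'
from bench import manip
import cv2,pickle
s=manip.sense(); print(s, manip.tcp_to_grasp)
d={}
for n in ["scene","top","wrist"]:
    im=manip.get_image(n); d[n]=im
    cv2.imwrite(f"pics/{n}0.png",im["image"][:,:,::-1])
    print(n,{k:v for k,v in im.items() if k not in("image","range_z")})
d['s']=s
pickle.dump(d,open("d0.pkl","wb"))
E
```

```text
pics
{'t': 0.0, 'joint_positions': array([ 1.00194284e+00,  2.45839311e-01,  1.55902120e+00,  7.52186309e-06,
        1.33870457e+00, -1.74115483e-01]), 'dq': array([-0.00097322, -0.00016919, -0.00055174, -0.00048535, -0.00090364,
       -0.00064416]), 'tau': array([-3.89147112e-05, -4.29512572e+01, -3.26124787e+01, -2.00508234e-04,
        5.40075489e-03, -6.25512016e-07]), 'tcp_pos': array([0.2497402 , 0.59965165, 0.30276018]), 'ee_rot': array([-3.13965132e+00, -3.48903333e-04,  2.74685257e+00]), 'contact_force': array([0.21080183, 0.22579196, 1.02749634]), 'wrist_torque': array([-0.04079563,  0.00467789, -0.01947233]), 'width': 0.08501889601886373} 0.0539
scene {'fov_y': 55.6147610993584, 'cx': 318.6105647166575, 'cy': 248.106860391822, 'dist': array([0.00169925, 0.        , 0.        , 0.        , 0.        ]), 'rvec': array([ 1.91267301,  1.24360642, -0.64352472]), 'tvec': array([-0.24793781, -0.17514579,  1.47910669])}
top {'fov_y': 43.66643734030746, 'cx': 325.2122261803925, 'cy': 241.89967998022058, 'dist': array([-0.18579261,  0.        ,  0.        ,  0.        ,  0.        ]), 'rvec': array([ 2.1204691 , -2.16668311,  0.14688804]), 'tvec': array([0.07422266, 0.52707602, 1.4690483 ])}
wrist {'fov_y': 59.186728554292145, 'cx': 320.86919697417846, 'cy': 237.26948056077524, 'dist': array([-0.07722826,  0.        ,  0.        ,  0.        ,  0.        ]), 'mount': array([[ 8.51150203e-04, -9.44857389e-01, -3.27480976e-01,
         8.38537507e-02],
       [ 9.99999258e-01,  1.08945287e-03, -5.44239317e-04,
         4.25789628e-04],
       [ 8.71003630e-04, -3.27480270e-01,  9.44857616e-01,
        -6.93872097e-02],
       [ 0.00000000e+00,  0.00000000e+00,  0.00000000e+00,
         1.00000000e+00]])}
```

View pics/scene0.png

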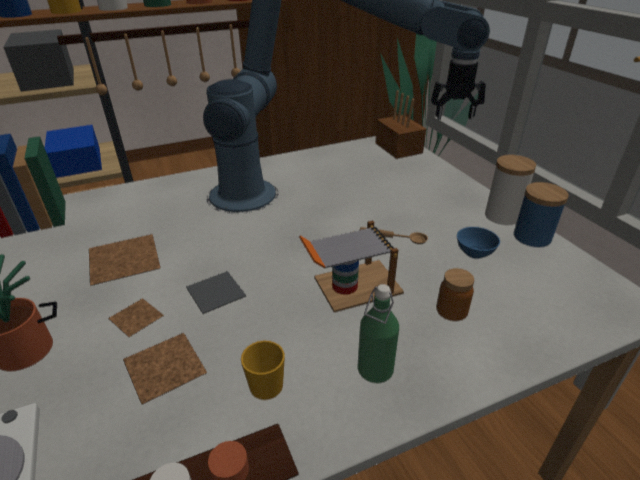

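View pics/top0.png

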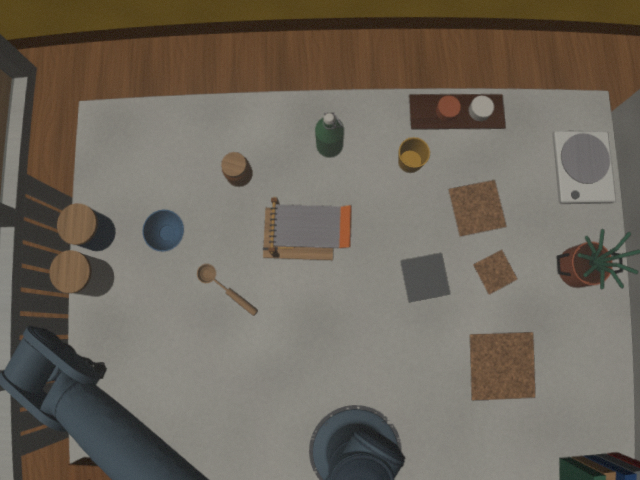

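View pics/wrist0.png

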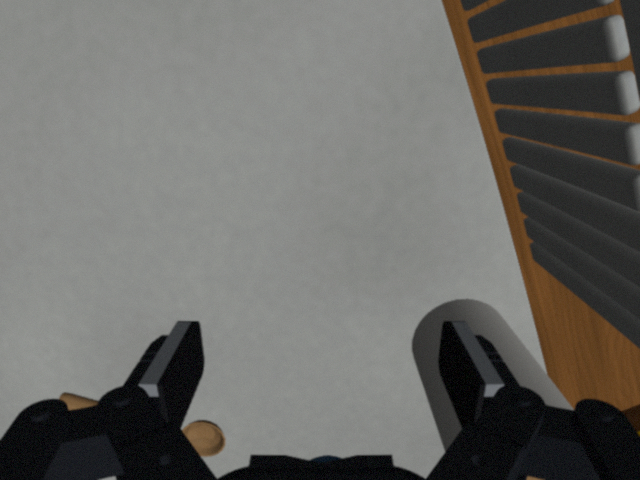

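Scene: the stand is near the top-view pixel (305,230), with its lip toward the right (345,226) and the hinge on the left (270,228). There are three mats, at (477,208), (495,271) and (503,366), and the tile is at (425,277). The cup is at (413,155), the bottle at (329,135), the jar at (235,168), the bowl at (163,230), and the spoon at (228,288).

```bash
cat > h.py <<'E'
import numpy as np,cv2,pickle
from scipy.spatial.transform import Rotation as R
def K(im):
    f=240/np.tan(np.radians(im["fov_y"])/2)
    return np.array([[f,0,im["cx"]],[0,f,im["cy"]],[0,0,1.]])
def pose(im,s=None):
    """camera->world R,t"""
    if "rvec" in im:
        Rw=cv2.Rodrigues(np.array(im["rvec"]))[0]; return Rw.T,-Rw.T@np.array(im["tvec"])
    T=np.eye(4);T[:3,:3]=R.from_euler("xyz",s["ee_rot"]).as_matrix();T[:3,3]=s["tcp_pos"]
    T=T@im["mount"]; return T[:3,:3],T[:3,3]
def rays(im,px):
    p=cv2.undistortPoints(np.array(px,float).reshape(-1,1,2),K(im),np.array(im["dist"])).reshape(-1,2)
    return np.c_[p,np.ones(len(p))]
def onplane(im,px,z,s=None):
    Rc,t=pose(im,s); d=rays(im,px)@Rc.T
    return t+d*((z-t[2])/d[:,2])[:,None]
def pts(im,px,s=None):
    px=np.array(px).reshape(-1,2).astype(int); r=im["range_z"][px[:,1],px[:,0]]
    Rc,t=pose(im,s); return (rays(im,px)*r[:,None])@Rc.T+t, r
def proj(im,P,s=None):
    Rc,t=pose(im,s); P=np.array(P,float).reshape(-1,3)
    return cv2.projectPoints((P-t)@Rc,np.zeros(3),np.zeros(3),K(im),np.array(im["dist"]))[0].reshape(-1,2)
def hsv(im): return cv2.cvtColor(im["image"],cv2.COLOR_RGB2HSV)
def cloud(im,mask=None,s=None):
    m=im["range_z"]>0
    if mask is not None: m&=mask
    v,u=np.nonzero(m); return pts(im,np.c_[u,v],s)[0],np.c_[u,v]
E
python3 - <<'E'
from h import *
d=pickle.load(open("d0.pkl","rb")); t=d["top"]; h=hsv(t)
for p in [(477,208),(495,271),(503,366),(425,277),(310,226),(345,226),(413,155),(329,120),(235,165),(163,230),(450,300)]:
    print(p,h[p[1],p[0]],pts(t,p)[0].round(3))
def rect(m,z,name):
    m=m.astype(np.uint8)*255
    cs,_=cv2.findContours(m,0,2)
    for c in cs:
        if cv2.contourArea(c)<300: continue
        P=onplane(t,c.reshape(-1,2).astype(float),z)[:,:2]*1000
        r=cv2.minAreaRect(P.astype(np.float32)); print(name,np.round(r[0]),np.round(r[1]),round(r[2],1), c.reshape(-1,2).mean(0).round())
c,uv=cloud(t); 
rect((h[...,0]<18)&(h[...,1]>90)&(np.arange(640)[None]>440)&(np.arange(480)[:,None]>170),.004,"mat")
rect((h[...,2]<95)&(np.arange(640)[None]>380)&(np.arange(640)[None]<460)&(np.arange(480)[:,None]>240)&(np.arange(480)[:,None]<310),.006,"tile")
# stand cloud
m=np.zeros((480,640),bool); m[185:275,250:365]=1
c,uv=cloud(t,m)
for lo,hi in [(.006,.016),(.1,.2)]:
    k=(c[:,2]>lo)&(c[:,2]<hi); print(lo,hi,k.sum(),c[k].min(0).round(3),c[k].max(0).round(3))
o=(h[...,0]<14)&(h[...,1]>170)&m
c,uv=cloud(t,o); print("orange",len(c),c.mean(0),c.min(0),c.max(0))
b=(h[...,1]<60)&m&(np.abs(t["range_z"])>0)
c,uv=cloud(t,b); k=(c[:,2]>.11)&(c[:,2]<.16);c=c[k];print("plate",len(c),c.mean(0),c.min(0),c.max(0))
r=cv2.minAreaRect((c[:,:2]*1000).astype(np.float32));print(r,cv2.boxPoints(r))
E
```

```text
(477, 208) [ 14 102 103] [[ 0.614 -0.337  0.004]]
(495, 271) [ 14 108 111] [[ 0.448 -0.375  0.003]]
(503, 366) [ 14 116 117] [[ 0.203 -0.383  0.009]]
(425, 277) [ 0  0 78] [[ 0.436 -0.19   0.011]]
(310, 226) [  0   9 111] [[0.554 0.098 0.128]]
(345, 226) [ 10 174 154] [[0.551 0.015 0.139]]
(413, 155) [ 19 160 139] [[ 0.761 -0.175  0.001]]
(329, 120) [ 16  22 153] [[0.787 0.047 0.215]]
(235, 165) [ 15  99 124] [[0.717 0.282 0.102]]
(163, 230) [105  88 102] [[0.575 0.488 0.003]]
(450, 300) [ 21  19 136] [[ 0.376 -0.253  0.003]]
mat [ 204. -383.] [165. 166.] 89.7 [508. 365.]
mat [ 447. -375.] [84. 84.] 25.5 [494. 272.]
mat [ 447. -602.] [114. 102.] 19.5 [578. 265.]
mat [ 616. -337.] [126. 125.] 10.4 [477. 208.]
tile [ 436. -191.] [109. 109.] 9.3 [425. 278.]
0.006 0.016 1450 [ 0.45  -0.041  0.006] [0.687 0.257 0.016]
0.1 0.2 3468 [ 0.494 -0.     0.102] [0.627 0.197 0.157]
orange 51 [0.54957832 0.01715459 0.14017622] [0.50628926 0.00747578 0.12536806] [0.59233031 0.02488405 0.15279927]
plate 2733 [0.55607814 0.10598785 0.12985765] [ 4.97341905e-01 -2.61364392e-04  1.13059111e-01] [0.62207651 0.19498808 0.15329105]
((553.0590209960938, 97.61895751953125), (192.2374725341797, 124.953857421875), 85.28360748291016) [[482.8904      6.962761 ]
 [607.42114    -3.3113937]
 [623.22766   188.27515  ]
 [498.6969    198.54932  ]]
```

```bash
python3 - <<'E'
import cv2
a=cv2.imread("pics/scene0.png")[200:330,280:480];cv2.imwrite("pics/sc.png",cv2.resize(a,None,fx=4,fy=4,interpolation=2))
a=cv2.imread("pics/top0.png")[180:290,200:370];cv2.imwrite("pics/tc.png",cv2.resize(a,None,fx=4.5,fy=4.5,interpolation=2))
E
```

```text
(no output)
```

View pics/sc.png

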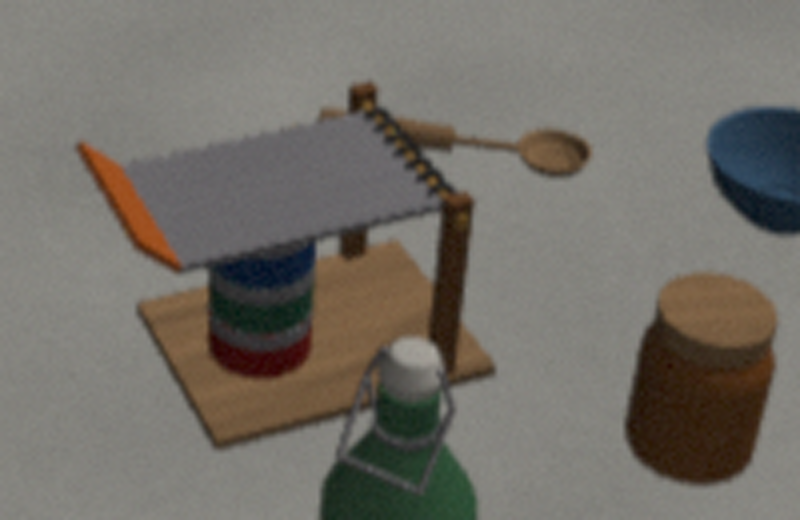

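View pics/tc.png

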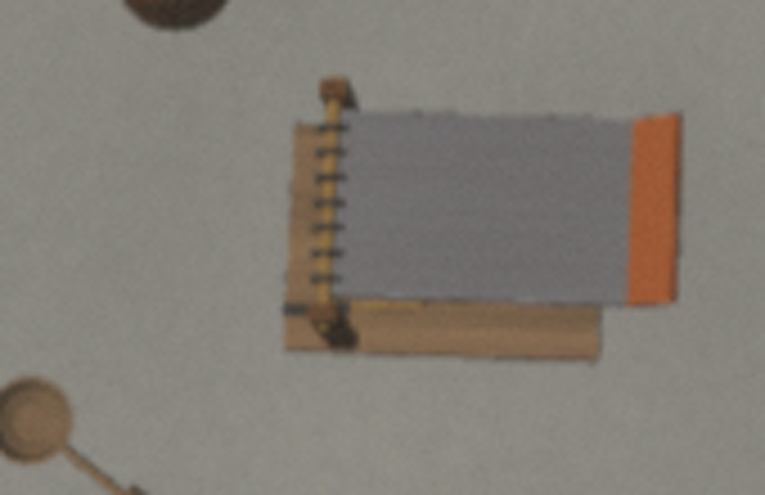

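The 130 mm mat is the one centred at about (0.616,-0.337); the other two measure 165 mm and 84 mm. Next I measure the stand frame from corners in the enlarged top view.

```bash
python3 - <<'E'
from h import *
d=pickle.load(open("d0.pkl","rb")); t=d["top"]; sc=d["scene"]
def q(l,z): return onplane(t,np.array(l)/4.5+[200,180],z)[:,:2]
print("bend",B:=q([(632,120),(628,303)],.128), np.linalg.norm(B[0]-B[1]))
print("edge",E:=q([(681,114),(677,300)],.150), np.linalg.norm(E[0]-E[1]))
print("post",P:=q([(334,88),(324,318)],.138), np.linalg.norm(P[0]-P[1]))
print("board",Q:=q([(285,350),(600,360),(297,123)],.010),np.linalg.norm(Q[0]-Q[1]),np.linalg.norm(Q[0]-Q[2]))
Bm,Em,Pm=B.mean(0),E.mean(0),P.mean(0)
print(Bm,Em,Pm,"len",np.linalg.norm(Bm-Pm))
for a in [(P[0]-P[1]),(E[0]-E[1]),(B[0]-B[1]),Q[2]-Q[0]]: print("y-axis dir deg",np.degrees(np.arctan2(a[1],a[0])))
for a in [Pm-Bm,Q[0]-Q[1]]: print("x dir",np.degrees(np.arctan2(a[1],a[0])))
# scene check of tower: tins px crop/4+(280,200): red bottom centre
r=lambda l:np.array(l)/4+[280,200]
print("scene lip corners", onplane(sc,r([(80,146),(140,245)]),.148)[:,:2], onplane(sc,r([(128,165),(182,268)]),.128)[:,:2])
print("board scene",onplane(sc,r([(138,308),(218,445),(493,370),(397,242)]),.010)[:,:2])
print("posts scene",onplane(sc,r([(363,90),(456,202)]),.138)[:,:2])
print("red tin L/R edges", onplane(sc,r([(209,345),(311,345),(260,374)]),.010)[:,:2])
E
```

```text
bend [[0.59968623 0.02424256]
 [0.50184721 0.02877199]] 0.09794381398702802
edge [[ 0.59781786 -0.00094292]
 [ 0.49987999  0.0038312 ]] 0.09805415785980873
post [[0.61857623 0.18147249]
 [0.49608615 0.18767199]] 0.1226468690738562
board [[0.49506321 0.22233103]
 [0.48550041 0.04324499]
 [0.62661524 0.21465382]] 0.17934117650415324 0.1317758515990093
[0.55076672 0.02650728] [0.54884892 0.00144414] [0.55733119 0.18457224] len 0.15820121735865592
y-axis dir deg -2.8973975034854056
y-axis dir deg -2.7907584492242097
y-axis dir deg -2.6506019869703197
y-axis dir deg -3.3399195015944314
x dir 87.62186103278313
x dir 86.94343347090512
scene lip corners [[0.50254875 0.00686703]
 [0.59957799 0.00179047]] [[0.50454389 0.03485317]
 [0.60322469 0.02409895]]
board scene [[0.49315128 0.0439269 ]
 [0.62204558 0.03760482]
 [0.63166305 0.21201851]
 [0.5010754  0.2220024 ]]
posts scene [[0.50452749 0.18689067]
 [0.62378199 0.17862084]]
red tin L/R edges [[0.5425394  0.06912564]
 [0.56772687 0.12485277]
 [0.57839467 0.08550257]]
```

```bash
cat >> h.py <<'E'
def cur(s):
    T=np.eye(4);T[:3,:3]=R.from_euler("xyz",s["ee_rot"]).as_matrix();T[:3,3]=s["tcp_pos"];return T
def mk(p,x,z):
    z=np.array(z,float)/np.linalg.norm(z); x=np.array(x,float); x-=z*(x@z); x/=np.linalg.norm(x)
    T=np.eye(4);T[:3,:3]=np.c_[x,np.cross(z,x),z];T[:3,3]=p;return T
def rows(T0,T1,n):
    rv=R.from_matrix(T0[:3,:3].T@T1[:3,:3]).as_rotvec()/n
    dp=(T1[:3,3]-T0[:3,3])/n; T=T0.copy(); out=[]
    for i in range(n):
        out.append((np.round(rv,3).tolist(),np.round(T[:3,:3].T@dp*1000,1).tolist()))
        T=T.copy();T[:3,:3]=T[:3,:3]@R.from_rotvec(rv).as_matrix();T[:3,3]+=dp
    print("rot/row",np.round(rv,3),"deg",np.degrees(np.linalg.norm(rv)).round(2))
    for r,o in out: print(r,o)
    return T
def st():
    from bench import manip
    s=manip.sense(); print("t",round(s["t"],2),"tcp",s["tcp_pos"].round(4),"rpy",s["ee_rot"].round(3),"F",s["contact_force"].round(1),"w",round(s["width"]*1000,1),"q",s["joint_positions"].round(3)); return s
E
python3 - <<'E'
from h import *
from bench import manip
print([a for a in dir(manip) if a[0]!='_'])
s=st(); rows(cur(s),mk([.42,-.12,.304],[.049,.999,0],[0,0,-1]),18)
E
```

```text
['Unreachable', 'get_image', 'job_done', 'sense', 'tcp_to_grasp']
t 0.15 tcp [0.2498 0.5997 0.303 ] rpy [-3.14  -0.     2.747] F [-1.4  0.1 -0.4] w 85.2 q [ 1.002  0.246  1.559 -0.     1.339 -0.174]
rot/row [-0.     0.     0.068] deg 3.9
[-0.0, 0.0, 0.068] [-24.1, -33.3, -0.0]
[-0.0, 0.0, 0.068] [-26.3, -31.6, -0.0]
[-0.0, 0.0, 0.068] [-28.4, -29.7, -0.0]
[-0.0, 0.0, 0.068] [-30.4, -27.7, -0.0]
[-0.0, 0.0, 0.068] [-32.2, -25.6, -0.0]
[-0.0, 0.0, 0.068] [-33.8, -23.3, -0.0]
[-0.0, 0.0, 0.068] [-35.3, -21.0, -0.0]
[-0.0, 0.0, 0.068] [-36.7, -18.5, -0.0]
[-0.0, 0.0, 0.068] [-37.9, -16.0, -0.0]
[-0.0, 0.0, 0.068] [-38.9, -13.4, -0.0]
[-0.0, 0.0, 0.068] [-39.7, -10.7, -0.0]
[-0.0, 0.0, 0.068] [-40.3, -8.0, -0.0]
[-0.0, 0.0, 0.068] [-40.8, -5.2, -0.0]
[-0.0, 0.0, 0.068] [-41.0, -2.4, -0.0]
[-0.0, 0.0, 0.068] [-41.1, 0.4, -0.1]
[-0.0, 0.0, 0.068] [-41.0, 3.2, -0.1]
[-0.0, 0.0, 0.068] [-40.7, 5.9, -0.1]
[-0.0, 0.0, 0.068] [-40.2, 8.7, -0.1]
```

>>> carry_out([
  {"rot": [0, 0, 0.068], "offset": [-24, -33, 0], "claw": 0},
  {"rot": [0, 0, 0.068], "offset": [-26, -32, 0], "claw": 0},
  {"rot": [0, 0, 0.068], "offset": [-28, -30, 0], "claw": 0},
  {"rot": [0, 0, 0.068], "offset": [-30, -28, 0], "claw": 0},
  {"rot": [0, 0, 0.068], "offset": [-32, -26, 0], "claw": 0},
  {"rot": [0, 0, 0.068], "offset": [-34, -23, 0], "claw": 0},
  {"rot": [0, 0, 0.068], "offset": [-35, -21, 0], "claw": 0},
  {"rot": [0, 0, 0.068], "offset": [-37, -18, 0], "claw": 0},
  {"rot": [0, 0, 0.068], "offset": [-38, -16, 0], "claw": 0},
  {"rot": [0, 0, 0.068], "offset": [-39, -13, 0], "claw": 0},
  {"rot": [0, 0, 0.068], "offset": [-40, -11, 0], "claw": 0},
  {"rot": [0, 0, 0.068], "offset": [-40, -8, 0], "claw": 0},
  {"rot": [0, 0, 0.068], "offset": [-41, -5, 0], "claw": 0},
  {"rot": [0, 0, 0.068], "offset": [-41, -2, 0], "claw": 0},
  {"rot": [0, 0, 0.068], "offset": [-41, 0, 0], "claw": 0},
  {"rot": [0, 0, 0.068], "offset": [-41, 3, 0], "claw": 0},
  {"rot": [0, 0, 0.068], "offset": [-41, 6, 0], "claw": 0},
  {"rot": [0, 0, 0.068], "offset": [-40, 9, 0], "claw": 0},
  {"rot": [0, 0, 0], "offset": [0, 0, 0], "claw": 0},
])

```text
t: 2.05
tcp_pos: [0.4205, -0.1236, 0.304]
ee_rot: [-3.142, 0.001, 1.517]
contact_force: [-0.0, 0.2, 0.0]
width: -0.0002
```

```bash
python3 - <<'E'
from h import *
s=st(); u=np.array([.049,.999,0]); c,sn=np.cos(np.radians(35)),np.sin(np.radians(35))
zd=c*u+[0,0,-sn]; rows(cur(s),mk([.545,-.14,.20],sn*u+[0,0,c],zd),10)
E
```

```text
t 2.05 tcp [ 0.4205 -0.1236  0.304 ] rpy [-3.142e+00  1.000e-03  1.517e+00] F [-0.   0.2  0. ] w -0.2 q [-5.450e-01 -2.800e-01  2.076e+00 -1.000e-03  1.346e+00 -4.910e-01]
rot/row [ 0.     0.096 -0.   ] deg 5.51
[0.0, 0.096, -0.0] [-1.0, 12.5, 10.4]
[0.0, 0.096, -0.0] [-2.0, 12.5, 10.3]
[0.0, 0.096, -0.0] [-2.9, 12.5, 10.0]
[0.0, 0.096, -0.0] [-3.9, 12.5, 9.7]
[0.0, 0.096, -0.0] [-4.8, 12.5, 9.3]
[0.0, 0.096, -0.0] [-5.7, 12.5, 8.8]
[0.0, 0.096, -0.0] [-6.5, 12.5, 8.2]
[0.0, 0.096, -0.0] [-7.3, 12.5, 7.5]
[0.0, 0.096, -0.0] [-7.9, 12.5, 6.8]
[0.0, 0.096, -0.0] [-8.6, 12.5, 6.0]
```

>>> carry_out([
  {"rot": [0, 0.096, 0], "offset": [-1, 12.5, 10], "claw": 0},
  {"rot": [0, 0.096, 0], "offset": [-2, 12.5, 10], "claw": 0},
  {"rot": [0, 0.096, 0], "offset": [-3, 12.5, 10], "claw": 0},
  {"rot": [0, 0.096, 0], "offset": [-4, 12.5, 10], "claw": 0},
  {"rot": [0, 0.096, 0], "offset": [-5, 12.5, 9], "claw": 0},
  {"rot": [0, 0.096, 0], "offset": [-6, 12.5, 9], "claw": 0},
  {"rot": [0, 0.096, 0], "offset": [-6.5, 12.5, 8], "claw": 0},
  {"rot": [0, 0.096, 0], "offset": [-7, 12.5, 7.5], "claw": 0},
  {"rot": [0, 0.096, 0], "offset": [-8, 12.5, 7], "claw": 0},
  {"rot": [0, 0.096, 0], "offset": [-9, 12.5, 6], "claw": 0},
  {"rot": [0, 0, 0], "offset": [0, 0, 0], "claw": 0},
  {"rot": [0, 0, 0], "offset": [0, 0, 0], "claw": 0},
])

```text
t: 3.25
tcp_pos: [0.5442, -0.136, 0.1995]
ee_rot: [-3.139, -0.959, 1.522]
contact_force: [-0.6, -0.1, -0.3]
width: 0.0
```

```bash
python3 - <<'E'
from h import *
from bench import manip
s=st(); print(cur(s).round(3))
im=manip.get_image("wrist"); pickle.dump((s,im),open("w1.pkl","wb")); cv2.imwrite("pics/w1.png",im["image"][:,:,::-1])
E
```

```text
t 3.25 tcp [ 0.5442 -0.136   0.1995] rpy [-3.139 -0.959  1.522] F [-0.6 -0.1 -0.3] w 0.0 q [-0.673  0.372  1.764  0.729  1.669 -0.812]
[[ 0.028  0.999  0.038  0.544]
 [ 0.573 -0.047  0.818 -0.136]
 [ 0.819 -0.001 -0.574  0.199]
 [ 0.     0.     0.     1.   ]]
```

View pics/w1.png

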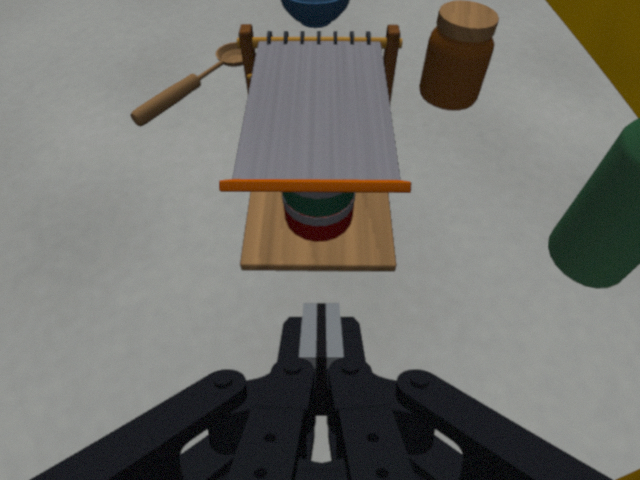

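The wrist view shows the lip edge from (220,186) to (411,187), the board's front edge from (242,268) to (396,268), the red tin's sides at x≈285 and 353, and the closed fingertips at (321,305), nearly centred.

```bash
python3 - <<'E'
from h import *
s,im=pickle.load(open("w1.pkl","rb")); h=hsv(im)
f=lambda l,z: onplane(im,l,z,s)[:,:2].round(4).tolist()
print("lip top edge z.150",f([(220,182),(411,183)],.150))
print("board front z.01",f([(242,266),(396,266)],.010))
print("posts top",f([(247,27),(392,27)],.138))
print("bend",f([(234,180),(400,180)],.128))
c,uv=cloud(im,(h[...,0]<14)&(h[...,1]>190)&(np.arange(480)[:,None]<200)&(np.arange(480)[:,None]>170),s)
print("orange cloud",len(c),np.median(c,0).round(3),c.min(0).round(3),c.max(0).round(3))
m=(h[...,1]>120)&((h[...,0]>170)|(h[...,0]<6))&(np.arange(480)[:,None]<245)&(np.arange(480)[:,None]>200)
v,u=np.nonzero(m);print("red",u.min(),u.max(),v.min(),v.max())
c,uv=cloud(im,m,s); print(len(c))
A=np.c_[c[:,:2],np.ones(len(c))]; x=np.linalg.lstsq(A,-(c[:,:2]**2).sum(1),rcond=None)[0]; print("circle",-x[:2]/2,np.sqrt((x[0]**2+x[1]**2)/4-x[2]),c.min(0),c.max(0))
# near-depth sheet: plate plane
m=np.zeros((480,640),bool);m[60:170,265:375]=1
c,uv=cloud(im,m,s);k=(c[:,2]>.1)&(c[:,2]<.16); print("plate z",np.median(c[k],0), np.percentile(c[k][:,2],[5,95]))
E
```

```text
lip top edge z.150 [[0.4996, 0.0069], [0.5974, 0.0015]]
board front z.01 [[0.4872, 0.0439], [0.6152, 0.0378]]
posts top [[0.5005, 0.1891], [0.6168, 0.1831]]
bend [[0.5015, 0.0291], [0.5987, 0.0244]]
orange cloud 567 [0.55  0.004 0.147] [ 0.499 -0.001  0.139] [0.597 0.015 0.15 ]
red 285 351 210 240
823
circle [0.5527854  0.09660018] 0.030590153781774085 [0.52414701 0.06489308 0.011193  ] [0.58099266 0.08626171 0.03278278]
plate z [0.55429779 0.08805096 0.12728936] [0.12655789 0.12804533]
```

>>> carry_out([
  {"rot": [0, 0, 0], "offset": [-18, 0, 13], "claw": 0},
  {"rot": [0, 0, 0], "offset": [-18, 0, 13], "claw": 0},
  {"rot": [0, 0, 0], "offset": [-19, 0, 13], "claw": 0},
  {"rot": [0, 0, 0], "offset": [15, -0.5, 22], "claw": 0},
  {"rot": [0, 0, 0], "offset": [15, -0.5, 22], "claw": 0},
  {"rot": [0, 0, 0], "offset": [15, -0.5, 22], "claw": 0},
  {"rot": [0, 0, 0], "offset": [16, -0.5, 21], "claw": 0},
  {"rot": [0, 0, 0], "offset": [0, 0, 0], "claw": 0},
  {"rot": [0, 0, 0], "offset": [0, 0, 0], "claw": 0},
])

```text
t: 4.2
tcp_pos: [0.5477, -0.0296, 0.1338]
ee_rot: [3.138, -0.958, 1.528]
contact_force: [-0.3, 0.5, -0.4]
width: -0.0
```

```bash
python3 - <<'E'
from h import *
from bench import manip
s=st(); print(cur(s).round(3))
im=manip.get_image("wrist"); pickle.dump((s,im),open("w2.pkl","wb")); cv2.imwrite("pics/w2.png",im["image"][:,:,::-1])
im=manip.get_image("scene"); cv2.imwrite("pics/s2.png",cv2.resize(im["image"][180:330,260:460,::-1],None,fx=4,fy=4))
# arc plan
T=cur(s); c,sn=np.cos(np.radians(35)),np.sin(np.radians(35))
H=np.array([.186,.125]); prev=T[1:3,3]
for phi in np.arange(0,1.61,.1):
    B=H+.16*np.array([-np.cos(phi),np.sin(phi)])+.004*np.array([-np.sin(phi),-np.cos(phi)])
    C=B+.012*(np.array([c,-sn]) if phi<.61 else np.array([np.cos(phi),-np.sin(phi)]))
    P=C-.073*np.array([c,-sn])-.011*np.array([sn,c]); d=(P-prev)*1000; prev=P
    print(round(phi,1),"tcp yz",P.round(4),"d tool x,z",(sn*d[0]+c*d[1]).round(1),(c*d[0]-sn*d[1]).round(1))
E
```

```text
t 4.2 tcp [ 0.5477 -0.0296  0.1338] rpy [ 3.138 -0.958  1.528] F [-0.3  0.5 -0.4] w -0.0 q [-0.517  0.413  1.865  0.822  1.478 -0.824]
[[ 0.025  0.999  0.039  0.548]
 [ 0.575 -0.046  0.817 -0.03 ]
 [ 0.818  0.002 -0.575  0.134]
 [ 0.     0.     0.     1.   ]]
0.0 tcp yz [-0.0303  0.147 ] d tool x,z 10.4 -8.1
0.1 tcp yz [-0.0299  0.163 ] d tool x,z 13.3 -8.8
0.2 tcp yz [-0.0279  0.1788] d tool x,z 14.1 -7.5
0.3 tcp yz [-0.0243  0.1944] d tool x,z 14.8 -6.0
0.4 tcp yz [-0.0192  0.2096] d tool x,z 15.3 -4.5
0.5 tcp yz [-0.0126  0.2242] d tool x,z 15.7 -3.0
0.6 tcp yz [-0.0046  0.238 ] d tool x,z 15.9 -1.4
0.7 tcp yz [0.0041 0.2501] d tool x,z 14.9 0.2
0.8 tcp yz [0.0139 0.2612] d tool x,z 14.7 1.7
0.9 tcp yz [0.0248 0.2713] d tool x,z 14.5 3.1
1.0 tcp yz [0.0366 0.2802] d tool x,z 14.1 4.5
1.1 tcp yz [0.0492 0.2879] d tool x,z 13.6 5.9
1.2 tcp yz [0.0625 0.2944] d tool x,z 12.9 7.3
1.3 tcp yz [0.0764 0.2994] d tool x,z 12.1 8.5
1.4 tcp yz [0.0908 0.303 ] d tool x,z 11.2 9.7
1.5 tcp yz [0.1054 0.3052] d tool x,z 10.2 10.7
1.6 tcp yz [0.1202 0.3059] d tool x,z 9.1 11.7
```

View pics/w2.png

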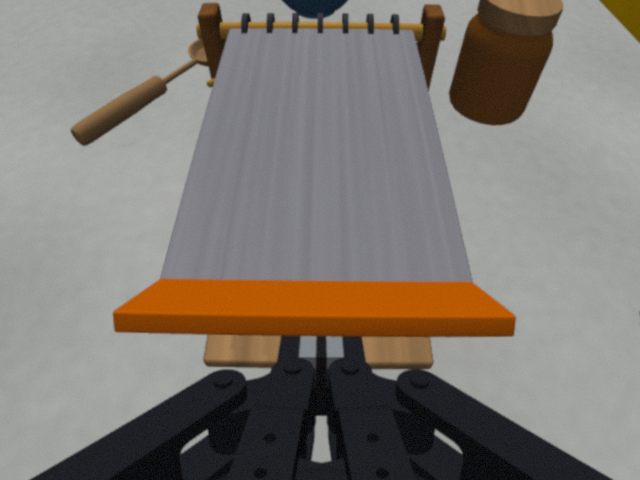

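View pics/s2.png

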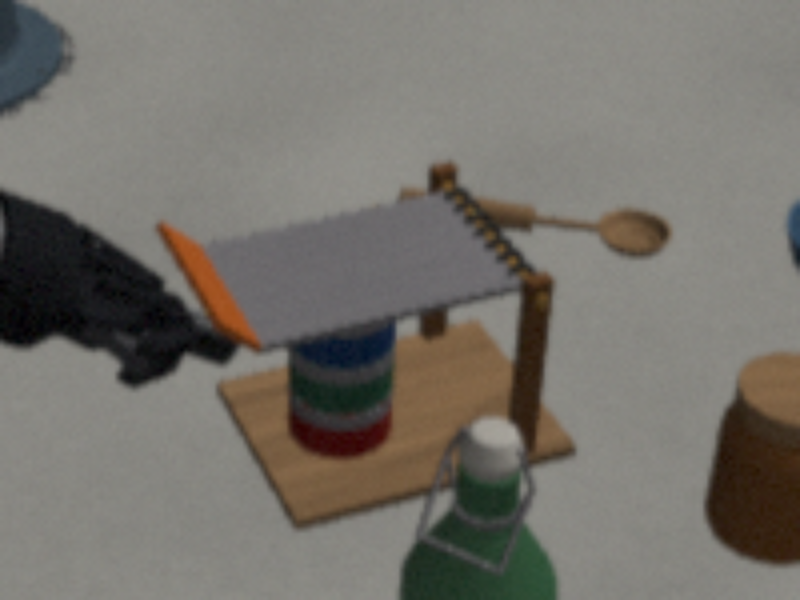

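The closed fingertips are under the lip, centred, with nothing touching. Now I'll lift along the arc.

>>> carry_out([
  {"rot": [0, 0, 0], "offset": [5, 0, -4], "claw": 0},
  {"rot": [0, 0, 0], "offset": [5, 0, -4], "claw": 0},
  {"rot": [0, 0, 0], "offset": [7, 0, -4], "claw": 0},
  {"rot": [0, 0, 0], "offset": [7, 0, -4.5], "claw": 0},
  {"rot": [0, 0, 0], "offset": [7, 0, -3.5], "claw": 0},
  {"rot": [0, 0, 0], "offset": [7, 0, -3.5], "claw": 0},
  {"rot": [0, 0, 0], "offset": [7.5, 0, -3], "claw": 0},
  {"rot": [0, 0, 0], "offset": [7.5, 0, -3], "claw": 0},
])

```text
t: 5.1
tcp_pos: [0.548, -0.0253, 0.1932]
ee_rot: [3.141, -0.956, 1.522]
contact_force: [-1.0, -9.3, -5.1]
width: -0.0
```

```bash
python3 - <<'E'
from h import *
from bench import manip
s=st()
im=manip.get_image("wrist"); cv2.imwrite("pics/w3.png",im["image"][:,:,::-1])
im=manip.get_image("scene"); cv2.imwrite("pics/s3.png",cv2.resize(im["image"][180:330,260:460,::-1],None,fx=4,fy=4))
E
```

```text
t 5.1 tcp [ 0.548  -0.0253  0.1932] rpy [ 3.141 -0.956  1.522] F [-1.  -9.3 -5.1] w -0.0 q [-0.51   0.302  1.87   0.821  1.544 -0.74 ]
```

View pics/s3.png

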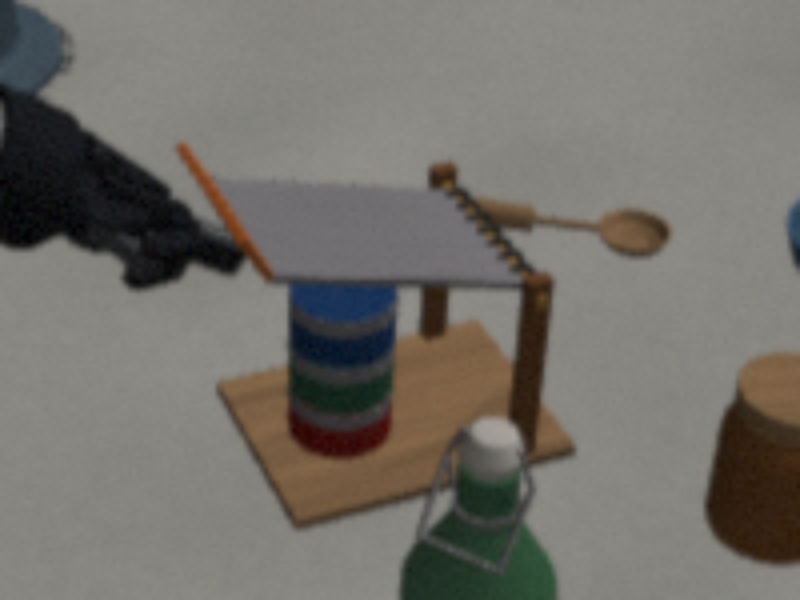

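View pics/w3.png

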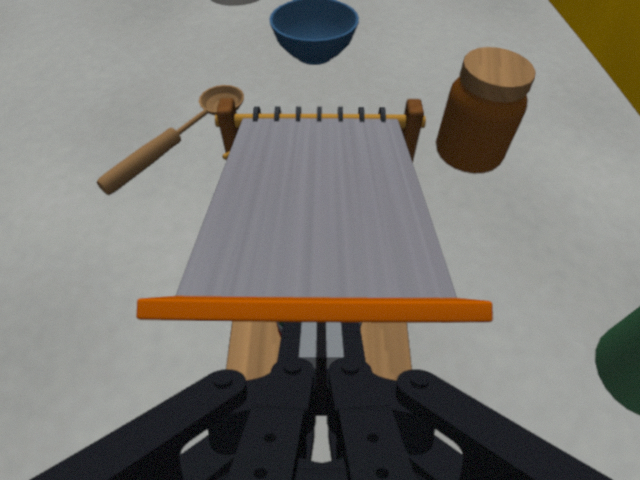

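```bash
python3 - <<'E'
from h import *
from bench import manip
s=st()
im=manip.get_image("scene");h=hsv(im)
m=(h[...,0]<14)&(h[...,1]>150); m[:200]=0;m[300:]=0;m[:,:290]=0;m[:,350:]=0
c,uv=cloud(im,m); print("orange",c.min(0).round(3),c.max(0).round(3),np.median(c,0))
im=manip.get_image("wrist")
m=np.zeros((480,640),bool);m[20:250,200:420]=1
h=hsv(im);m&=h[...,1]<40
c,uv=cloud(im,m,s);k=(c[:,2]>.12)&(c[:,1]>0)&(c[:,1]<.19);c=c[k];p=np.polyfit(c[:,1],c[:,2],1);print("slope rad",np.arctan(-p[0]),"y range",c[:,1].min(),c[:,1].max(),c[:,2].max())
T=cur(s);print("corner C",(T@[ .011,0,.073,1]).round(4),"tip",(T@[0,0,.073,1]).round(4))
E
```

```text
t 5.2 tcp [ 0.5481 -0.0251  0.1939] rpy [ 3.139 -0.956  1.525] F [-2.4 -9.9 -3.4] w 0.1 q [-0.51   0.301  1.87   0.821  1.545 -0.74 ]
orange [0.503 0.011 0.011] [0.6   0.093 0.2  ] [0.57665596 0.02405453 0.18095707]
slope rad 0.27473509450305283 y range 0.05796842138543725 0.1899858769219758 0.1654078249248026
corner C [0.5513 0.0408 0.1608 1.    ] tip [0.551  0.0344 0.1518 1.    ]
```

>>> carry_out([
  {"rot": [0, 0, 0], "offset": [7.5, 0, -2.5], "claw": 0},
  {"rot": [0, 0, 0], "offset": [7.5, 0, -2.5], "claw": 0},
  {"rot": [0, 0, 0], "offset": [8, 0, -1.5], "claw": 0},
  {"rot": [0, 0, 0], "offset": [8, 0, -1.5], "claw": 0},
  {"rot": [0, 0, 0], "offset": [8, 0, -1], "claw": 0},
  {"rot": [0, 0, 0], "offset": [8, 0, -0.5], "claw": 0},
  {"rot": [0, 0, 0], "offset": [7.5, 0, 0], "claw": 0},
  {"rot": [0, 0, 0], "offset": [7.5, 0, 0], "claw": 0},
  {"rot": [0, 0, 0], "offset": [7.5, 0, 1], "claw": 0},
  {"rot": [0, 0, 0], "offset": [7.5, 0, 1], "claw": 0},
])

```text
t: 6.3
tcp_pos: [0.55, 0.0138, 0.2614]
ee_rot: [3.14, -0.959, 1.524]
contact_force: [-0.0, -4.1, -0.8]
width: 0.0002
```

```bash
python3 - <<'E'
from h import *
from bench import manip
s=st()
im=manip.get_image("scene"); cv2.imwrite("pics/s4.png",cv2.resize(im["image"][160:330,240:460,::-1],None,fx=3.5,fy=3.5))
E
```

```text
t 6.3 tcp [0.55   0.0138 0.2614] rpy [ 3.14  -0.959  1.524] F [-0.  -4.1 -0.8] w 0.2 q [-0.446  0.176  1.874  0.856  1.587 -0.614]
```

View pics/s4.png

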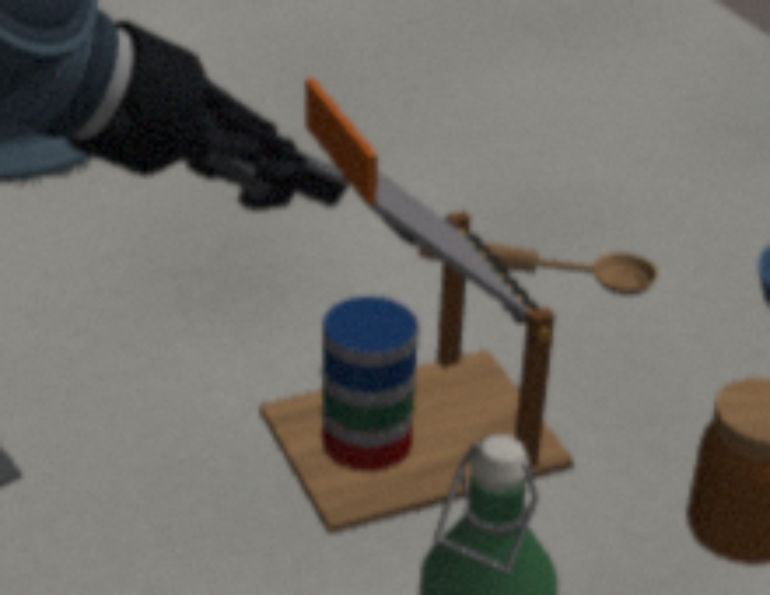

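The plate is at about 0.8 rad, following the finger, and the tins are undisturbed. I'll carry on past the toggle point.

>>> carry_out([
  {"rot": [0, 0, 0], "offset": [7, 0, 2], "claw": 0},
  {"rot": [0, 0, 0], "offset": [7, 0, 2], "claw": 0},
  {"rot": [0, 0, 0], "offset": [7, 0, 2.5], "claw": 0},
  {"rot": [0, 0, 0], "offset": [7, 0, 2.5], "claw": 0},
  {"rot": [0, 0, 0], "offset": [7, 0, 3], "claw": 0},
  {"rot": [0, 0, 0], "offset": [7, 0, 3], "claw": 0},
  {"rot": [0, 0, 0], "offset": [6.5, 0, 4], "claw": 0},
  {"rot": [0, 0, 0], "offset": [6.5, 0, 4], "claw": 0},
  {"rot": [0, 0, 0], "offset": [6, 0, 4.5], "claw": 0},
  {"rot": [0, 0, 0], "offset": [6, 0, 4.5], "claw": 0},
])

```text
t: 7.35
tcp_pos: [0.5527, 0.0796, 0.2968]
ee_rot: [-3.141, -0.96, 1.523]
contact_force: [0.5, 0.3, -0.7]
width: 0.0003
```

```bash
python3 - <<'E'
from h import *
from bench import manip
s=st()
im=manip.get_image("scene"); cv2.imwrite("pics/s5.png",cv2.resize(im["image"][160:330,240:460,::-1],None,fx=3.5,fy=3.5))
E
```

```text
t 7.35 tcp [0.5527 0.0796 0.2968] rpy [-3.141 -0.96   1.523] F [ 0.5  0.3 -0.7] w 0.3 q [-0.332  0.106  1.88   0.905  1.55  -0.498]
```

View pics/s5.png

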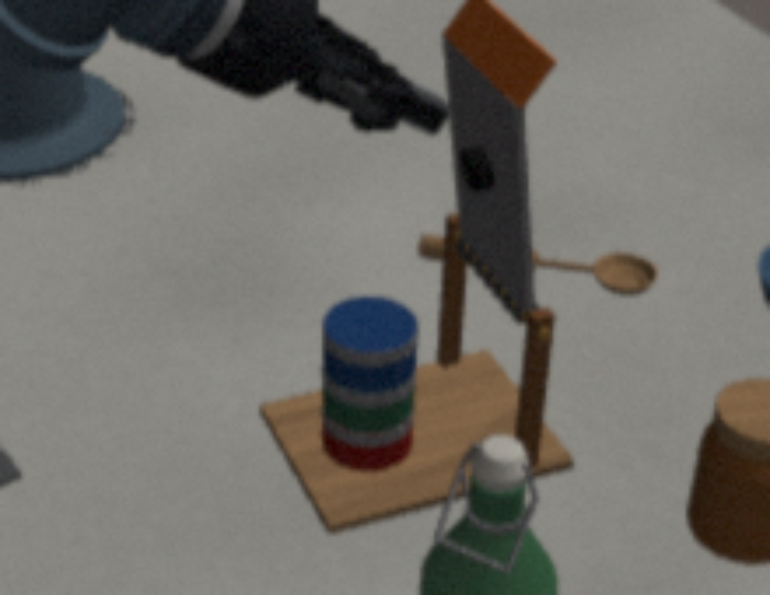

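```bash
python3 - <<'E'
from h import *
d=pickle.load(open("d0.pkl","rb"))
s1,i1=pickle.load(open("w1.pkl","rb"))
for n,im in (("open",d["wrist"]),("shut",i1)):
    m=(im["range_z"]>0)&(im["range_z"]<.25)
    v,u=np.nonzero(m); r=im["range_z"][v,u]; P=rays(im,np.c_[u,v])*r[:,None]; M=im["mount"]; P=P@M[:3,:3].T+M[:3,3]
    k=P[:,2]>.03; Q=P[k]; print(n,len(Q),"zmax",np.percentile(Q[:,2],[50,90,99,100]).round(4))
    q=Q[Q[:,2]>np.percentile(Q[:,2],99)-.004]; print(q.min(0).round(4),q.max(0).round(4))
E
```

```text
open 6873 zmax [0.0417 0.0542 0.0592 0.0614]
[-0.0126 -0.0491  0.0552] [0.0107 0.0497 0.0614]
shut 8341 zmax [0.0583 0.1532 0.1783 0.1791]
[ 0.0349 -0.0519  0.1743] [0.0388 0.0475 0.1791]
```

```bash
python3 - <<'E'
from h import *
s=st(); T0=cur(s)
# retreat up/back then reorient
T1=mk([.47,.02,.33],[0,.3,1],[0.05,.8,-.6]);
T=mk([.50,0.0,.33],[-1,0,0],[0,0,-1])
r=R.from_matrix(T0[:3,:3].T@T[:3,:3]).as_rotvec(); print(r,np.degrees(np.linalg.norm(r)))
Td=mk([.50,-0.03,.33],[.049,.999,0],[0,0,-1]); print("leg1"); rows(T0,Td,8); print("leg2"); rows(Td,mk([.553,.0965,.26],[-1,0,0],[0,0,-1]),13)
E
```

```text
t 7.4 tcp [0.5527 0.0803 0.2972] rpy [ 3.141 -0.961  1.524] F [ 0.6  0.9 -0.1] w 0.1 q [-0.331  0.106  1.879  0.906  1.55  -0.498]
[ 0.77116664 -0.73560869 -1.47979991] 104.48629483573262
leg1
rot/row [-0.   -0.12  0.  ] deg 6.88
[-0.0, -0.12, 0.0] [-4.7, -5.9, -13.9]
[-0.0, -0.12, 0.0] [-6.3, -5.9, -13.2]
[-0.0, -0.12, 0.0] [-7.9, -5.9, -12.4]
[-0.0, -0.12, 0.0] [-9.3, -5.9, -11.3]
[-0.0, -0.12, 0.0] [-10.6, -5.9, -10.1]
[-0.0, -0.12, 0.0] [-11.7, -5.9, -8.8]
[-0.0, -0.12, 0.0] [-12.7, -5.9, -7.3]
[-0.0, -0.12, 0.0] [-13.5, -5.9, -5.8]
leg2
rot/row [-0.    -0.    -0.125] deg 7.14
[-0.0, -0.0, -0.125] [9.9, 3.6, 5.4]
[-0.0, -0.0, -0.125] [9.4, 4.8, 5.4]
[-0.0, -0.0, -0.125] [8.7, 5.9, 5.4]
[-0.0, -0.0, -0.125] [7.9, 7.0, 5.4]
[-0.0, -0.0, -0.125] [7.0, 7.9, 5.4]
[-0.0, -0.0, -0.125] [6.0, 8.7, 5.4]
[-0.0, -0.0, -0.125] [4.8, 9.4, 5.4]
[-0.0, -0.0, -0.125] [3.6, 9.9, 5.4]
[-0.0, -0.0, -0.125] [2.4, 10.3, 5.4]
[-0.0, -0.0, -0.125] [1.1, 10.5, 5.4]
[-0.0, -0.0, -0.125] [-0.2, 10.5, 5.4]
[-0.0, -0.0, -0.125] [-1.6, 10.4, 5.4]
[-0.0, -0.0, -0.125] [-2.8, 10.2, 5.4]
```

>>> carry_out([
  {"rot": [0, 0, 0], "offset": [-5, -6, -14], "claw": 0},
  {"rot": [0, -0.12, 0], "offset": [-5, -6, -14], "claw": 0},
  {"rot": [0, -0.12, 0], "offset": [-6, -6, -13], "claw": 0},
  {"rot": [0, -0.12, 0], "offset": [-8, -6, -12], "claw": 0},
  {"rot": [0, -0.12, 0], "offset": [-9, -6, -11], "claw": 0},
  {"rot": [0, -0.12, 0], "offset": [-11, -6, -10], "claw": 0},
  {"rot": [0, -0.12, 0], "offset": [-12, -6, -9], "claw": 0},
  {"rot": [0, -0.12, 0], "offset": [-13, -6, -7], "claw": 0},
  {"rot": [0, -0.12, 0], "offset": [-13, -6, -6], "claw": 0},
])

```text
t: 8.3
tcp_pos: [0.4921, -0.0467, 0.3333]
ee_rot: [-3.141, 0.005, 1.521]
contact_force: [0.8, -0.3, -0.1]
width: -0.0004
```

>>> carry_out([
  {"rot": [0, 0, -0.125], "offset": [10, 4, 5], "claw": 85},
  {"rot": [0, 0, -0.125], "offset": [9, 5, 5], "claw": 85},
  {"rot": [0, 0, -0.125], "offset": [9, 6, 5], "claw": 85},
  {"rot": [0, 0, -0.125], "offset": [8, 7, 5], "claw": 85},
  {"rot": [0, 0, -0.125], "offset": [7, 8, 5], "claw": 85},
  {"rot": [0, 0, -0.125], "offset": [6, 9, 5], "claw": 85},
  {"rot": [0, 0, -0.125], "offset": [5, 9, 5], "claw": 85},
  {"rot": [0, 0, -0.125], "offset": [4, 10, 5], "claw": 85},
  {"rot": [0, 0, -0.125], "offset": [2, 10, 5], "claw": 85},
  {"rot": [0, 0, -0.125], "offset": [1, 10, 5], "claw": 85},
  {"rot": [0, 0, -0.125], "offset": [0, 10, 5], "claw": 85},
  {"rot": [0, 0, -0.125], "offset": [-2, 10, 5], "claw": 85},
  {"rot": [0, 0, -0.125], "offset": [-3, 10, 5], "claw": 85},
  {"rot": [0, 0, 0], "offset": [0, 0, 0], "claw": 85},
  {"rot": [0, 0, 0], "offset": [0, 0, 0], "claw": 85},
])

```text
t: 9.8
tcp_pos: [0.5455, 0.0793, 0.2677]
ee_rot: [-3.141, -0.001, -3.139]
contact_force: [-0.6, -0.5, 0.3]
width: 0.0852
```

```bash
cat > snap.py <<'E'
import sys; from h import *
from bench import manip
n=sys.argv[1]; s=st(); d={'s':s}
for k in sys.argv[2].split(','):
    im=manip.get_image(k); d[k]=im
    a=im["image"][:,:,::-1]
    if k=="scene": a=cv2.resize(a[140:340,200:480],None,fx=2.8,fy=2.8)
    cv2.imwrite(f"pics/{k}_{n}.png",a)
pickle.dump(d,open(f"d_{n}.pkl","wb"))
E
python3 snap.py 6 wrist,scene
```

```text
t 9.8 tcp [0.5455 0.0793 0.2677] rpy [-3.141e+00 -1.000e-03 -3.139e+00] F [-0.6 -0.5  0.3] w 85.2 q [-0.061  0.051  1.843 -0.     1.248 -1.635]
```

View pics/wrist_6.png

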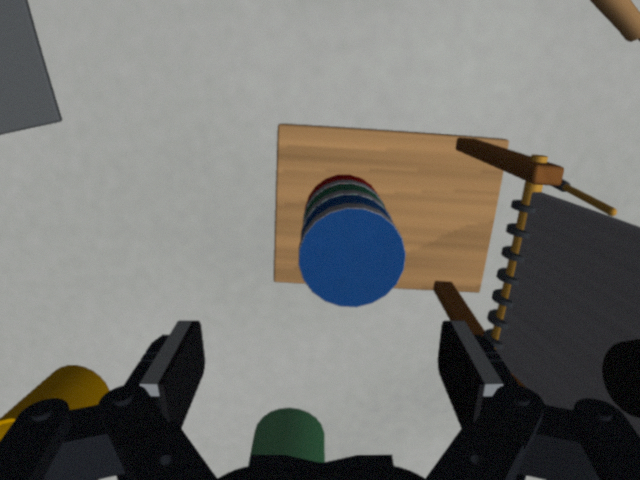

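View pics/scene_6.png

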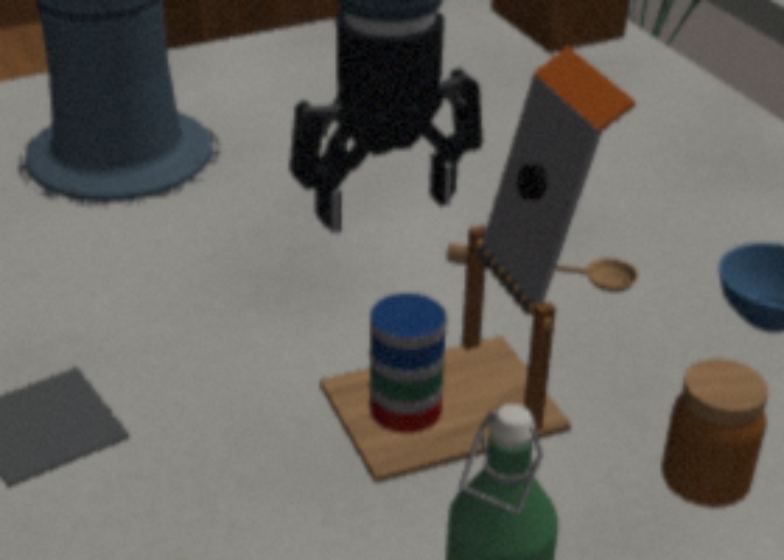

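The plate stays open at its stop, leaning back. In the wrist view the blue lid is at about (352,256), with the green and red tins stacked straight below it. Next I measure the lid centre.

```bash
cat >> h.py <<'E'
def lid(im,z,s,col,roi=None):
    """centre of a lid seen from above: hsv hue range col, biggest blob, depth within 6 mm of z; returns centre by circle from mask pixels"""
    h=hsv(im); m=(h[...,0]>=col[0])&(h[...,0]<=col[1])&(h[...,1]>80)
    c,uv=cloud(im,m,s); k=abs(c[:,2]-z)<.006; c=c[k]; uv=uv[k]
    mm=np.zeros((480,640),np.uint8); mm[uv[:,1],uv[:,0]]=255
    mm=cv2.morphologyEx(mm,cv2.MORPH_OPEN,np.ones((5,5)))
    cs,_=cv2.findContours(mm,0,2); b=max(cs,key=cv2.contourArea)
    P=onplane(im,b.reshape(-1,2).astype(float),z,s)[:,:2]
    (x,y),r=cv2.minEnclosingCircle((P*1000).astype(np.float32))
    e=cv2.fitEllipse((P*1000).astype(np.float32)); print("depth z",np.median(c[:,2]).round(4))
    return (x,y,r),e
E
python3 - <<'E'
from h import *
d=pickle.load(open("d_6.pkl","rb")); print(lid(d["wrist"],.112,d["s"],(100,120)))
E
```

```text
depth z 0.1113
((552.7518920898438, 96.7121810913086, 30.597959518432617), ((552.74365234375, 97.02781677246094), (59.33624267578125, 59.99885559082031), 108.0599594116211))
```

>>> carry_out([
  {"rot": [0, 0, 0], "offset": [-7, 17.5, 0], "claw": 85},
  {"rot": [0, 0, 0], "offset": [0, 0, 25], "claw": 85},
  {"rot": [0, 0, 0], "offset": [0, 0, 25], "claw": 85},
  {"rot": [0, 0, 0], "offset": [0, 0, 25], "claw": 85},
  {"rot": [0, 0, 0], "offset": [0, 0, 20], "claw": 85},
  {"rot": [0, 0, 0], "offset": [0, 0, 15], "claw": 85},
  {"rot": [0, 0, 0], "offset": [0, 0, 9], "claw": 85},
  {"rot": [0, 0, 0], "offset": [0, 0, 0], "claw": 85},
  {"rot": [0, 0, 0], "offset": [0, 0, 0], "claw": 85},
])

```text
t: 10.8
tcp_pos: [0.5532, 0.0975, 0.1495]
ee_rot: [-3.142, 0.001, -3.136]
contact_force: [0.1, -0.1, 0.7]
width: 0.0847
```

```bash
python3 snap.py 7 wrist,scene
```

```text
t 10.8 tcp [0.5532 0.0975 0.1495] rpy [-3.142e+00  1.000e-03 -3.136e+00] F [ 0.1 -0.1  0.7] w 84.7 q [-0.027  0.234  1.88   0.     1.026 -1.604]
```

View pics/wrist_7.png

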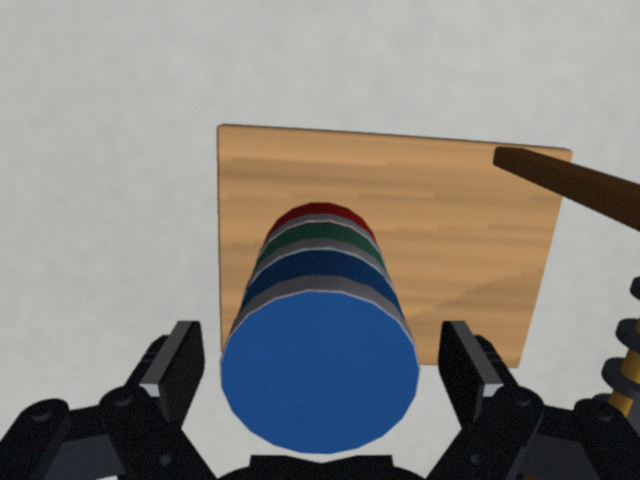

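View pics/scene_7.png

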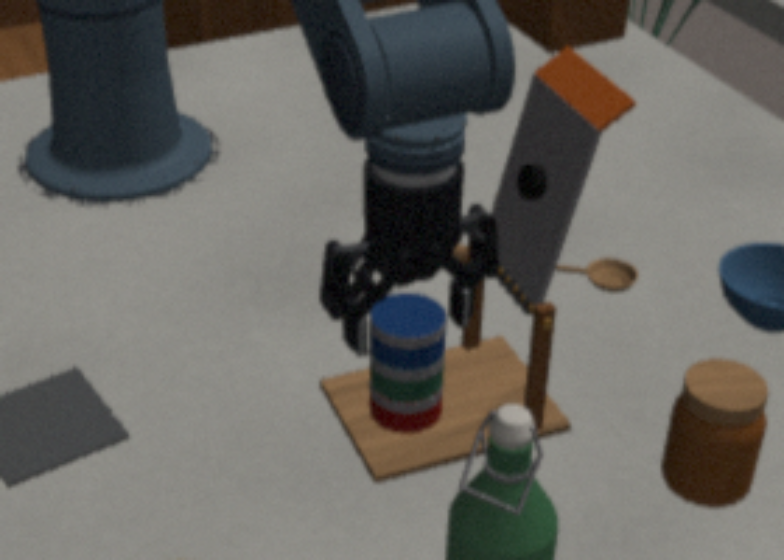

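>>> carry_out([
  {"rot": [0, 0, 0], "offset": [0, 0, 0], "claw": 58},
  {"rot": [0, 0, 0], "offset": [0, 0, 0], "claw": 58},
  {"rot": [0, 0, 0], "offset": [0, 0, 0], "claw": 58},
  {"rot": [0, 0, 0], "offset": [0, 0, 0], "claw": 58},
  {"rot": [0, 0, 0], "offset": [0, 0, 0], "claw": 58},
  {"rot": [0, 0, 0], "offset": [0, 0, -5], "claw": 58},
  {"rot": [0, 0, 0], "offset": [0, 0, -10], "claw": 58},
  {"rot": [0, 0, 0], "offset": [0, 0, 0], "claw": 58},
], newtons=40)

```text
t: 11.7
tcp_pos: [0.5532, 0.0977, 0.165]
ee_rot: [-3.141, 0.002, -3.135]
contact_force: [0.9, 0.5, -0.6]
width: 0.0612
```

```bash
python3 snap.py 8 wrist,scene
```

```text
t 11.7 tcp [0.5532 0.0977 0.165 ] rpy [-3.141e+00  2.000e-03 -3.135e+00] F [ 0.9  0.5 -0.6] w 61.2 q [-0.027  0.21   1.876 -0.     1.054 -1.604]
```

View pics/wrist_8.png

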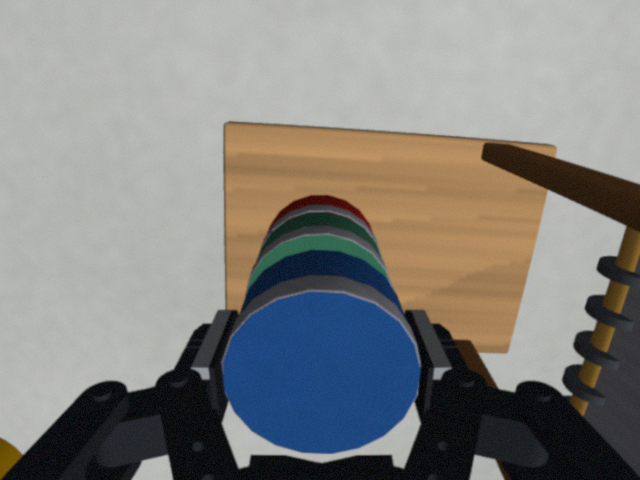

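View pics/scene_8.png

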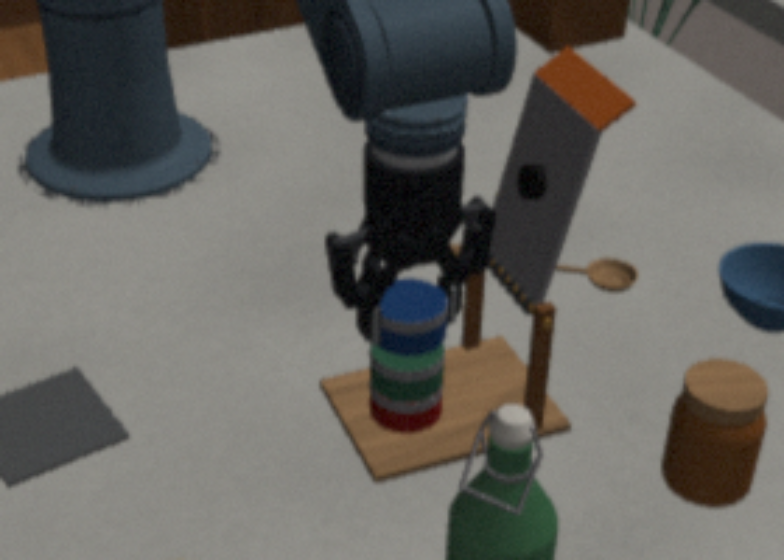

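>>> carry_out([
  {"rot": [0, 0, 0], "offset": [0, 0, -20], "claw": 58},
  {"rot": [0, 0, 0], "offset": [0, 0, -25], "claw": 58},
  {"rot": [0, 0, 0], "offset": [4, -10, -15], "claw": 58},
  {"rot": [0, 0, 0], "offset": [10, -25, 0], "claw": 58},
  {"rot": [0, 0, 0], "offset": [14, -34, 0], "claw": 58},
  {"rot": [0, 0, 0], "offset": [14, -34, 0], "claw": 58},
  {"rot": [0, 0, 0], "offset": [14, -34, 0], "claw": 58},
  {"rot": [0, 0, 0], "offset": [14, -34, 0], "claw": 58},
  {"rot": [0, 0, 0], "offset": [14, -34, 0], "claw": 58},
  {"rot": [0, 0, 0], "offset": [14, -34, 15], "claw": 58},
  {"rot": [0, 0, 0], "offset": [11, -30, 20], "claw": 58},
  {"rot": [0, 0, 0], "offset": [8, -18, 25], "claw": 58},
  {"rot": [0, 0, 0], "offset": [0, 0, 25], "claw": 58},
  {"rot": [0, 0, 0], "offset": [0, 0, 25], "claw": 58},
  {"rot": [0, 0, 0], "offset": [0, 0, 15], "claw": 58},
  {"rot": [0, 0, 0], "offset": [0, 0, 0], "claw": 58},
])

```text
t: 13.4
tcp_pos: [0.4357, -0.189, 0.0961]
ee_rot: [3.138, -0.005, -3.136]
contact_force: [0.0, -0.2, -1.4]
width: 0.061
```

```bash
python3 snap.py 9 wrist,top
```

```text
t 13.4 tcp [ 0.4357 -0.189   0.0961] rpy [ 3.138 -0.005 -3.136] F [ 0.  -0.2 -1.4] w 61.0 q [-0.649  0.152  2.103 -0.     0.893 -2.225]
```

View pics/wrist_9.png

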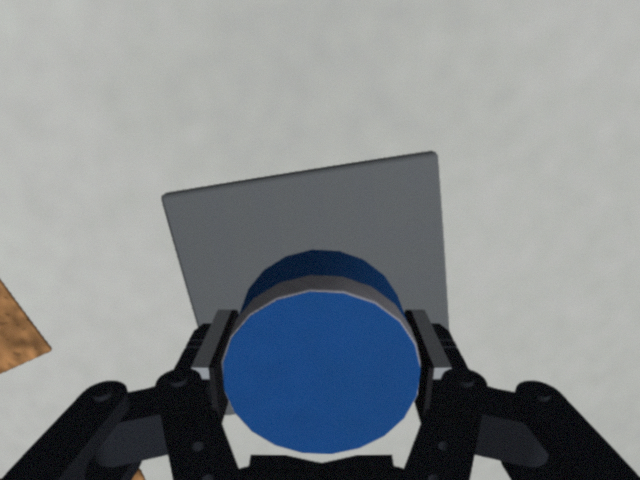

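>>> carry_out([
  {"rot": [0, 0, 0], "offset": [0, 0, 8], "claw": 58},
  {"rot": [0, 0, 0], "offset": [0, 0, 6], "claw": 58},
  {"rot": [0, 0, 0], "offset": [0, 0, 3], "claw": 58},
  {"rot": [0, 0, 0], "offset": [0, 0, 1], "claw": 58},
  {"rot": [0, 0, 0], "offset": [0, 0, 0], "claw": 58},
])

```text
t: 14.0
tcp_pos: [0.4374, -0.19, 0.0806]
ee_rot: [3.142, -0.0, -3.135]
contact_force: [-0.4, 0.4, -2.0]
width: 0.0609
```

>>> carry_out([
  {"rot": [0, 0, 0], "offset": [0, 0, 1], "claw": 58},
  {"rot": [0, 0, 0], "offset": [0, 0, 0], "claw": 58},
])

```text
t: 14.2
tcp_pos: [0.4375, -0.1901, 0.0798]
ee_rot: [-3.141, 0.0, -3.135]
contact_force: [0.9, -0.2, -1.0]
width: 0.0607
```

>>> carry_out([
  {"rot": [0, 0, 0], "offset": [0, 0, 1], "claw": 58},
  {"rot": [0, 0, 0], "offset": [0, 0, 0], "claw": 58},
])

```text
t: 14.4
tcp_pos: [0.4374, -0.1901, 0.0786]
ee_rot: [3.142, -0.0, -3.135]
contact_force: [-0.3, 0.6, -1.8]
width: 0.0609
```

```bash
python3 snap.py 10 wrist,scene; python3 -c "
from h import *
d=pickle.load(open('d_10.pkl','rb'));im=d['wrist']
print(lid(im,.0405,d['s'],(100,120)))"
```

```text
t 14.4 tcp [ 0.4374 -0.1901  0.0786] rpy [ 3.142 -0.    -3.135] F [-0.3  0.6 -1.8] w 60.9 q [-0.648  0.192  2.1   -0.     0.849 -2.225]
depth z 0.0402
((437.47540283203125, -190.12530517578125, 31.003572463989258), ((437.23968505859375, -190.09555053710938), (59.94438934326172, 60.72835159301758), 6.055140972137451))
```

>>> carry_out([
  {"rot": [0, 0, 0], "offset": [0, 0, 0.7], "claw": 58},
  {"rot": [0, 0, 0], "offset": [0, 0, 0], "claw": 58},
])

```text
t: 14.7
tcp_pos: [0.4373, -0.1901, 0.0779]
ee_rot: [3.142, -0.0, -3.135]
contact_force: [0.2, -1.2, -2.1]
width: 0.061
```

>>> carry_out([
  {"rot": [0, 0, 0], "offset": [0, 0, 0.7], "claw": 58},
  {"rot": [0, 0, 0], "offset": [0, 0, 0], "claw": 58},
])

```text
t: 14.9
tcp_pos: [0.4374, -0.1902, 0.0777]
ee_rot: [3.141, -0.001, -3.135]
contact_force: [-2.2, 1.1, 5.1]
width: 0.061
```

>>> carry_out([
  {"rot": [0, 0, 0], "offset": [0, 0, 0], "claw": 70},
  {"rot": [0, 0, 0], "offset": [0, 0, 0], "claw": 85},
  {"rot": [0, 0, 0], "offset": [0, 0, 0], "claw": 85},
  {"rot": [0, 0, 0], "offset": [0, 0, 0], "claw": 85},
  {"rot": [0, 0, 0], "offset": [0, 0, -15], "claw": 85},
  {"rot": [0, 0, 0], "offset": [0, 0, -35], "claw": 85},
  {"rot": [0, 0, 0], "offset": [0, 0, -40], "claw": 85},
  {"rot": [0, 0, 0], "offset": [0, 0, -40], "claw": 85},
  {"rot": [0, 0, 0], "offset": [-14, 36, -30], "claw": 85},
  {"rot": [0, 0, 0], "offset": [-14, 36, 0], "claw": 85},
  {"rot": [0, 0, 0], "offset": [-14, 36, 0], "claw": 85},
  {"rot": [0, 0, 0], "offset": [-14, 36, 0], "claw": 85},
  {"rot": [0, 0, 0], "offset": [-14, 36, 0], "claw": 85},
  {"rot": [0, 0, 0], "offset": [-14, 36, 0], "claw": 85},
  {"rot": [0, 0, 0], "offset": [-13, 32, 0], "claw": 85},
  {"rot": [0, 0, 0], "offset": [-10, 20, 0], "claw": 85},
  {"rot": [0, 0, 0], "offset": [0, 0, 0], "claw": 85},
  {"rot": [0, 0, 0], "offset": [0, 0, 0], "claw": 85},
])

```text
t: 16.7
tcp_pos: [0.5425, 0.0786, 0.237]
ee_rot: [-3.141, -0.001, -3.134]
contact_force: [-0.0, 0.2, 1.0]
width: 0.0849
```

```bash
python3 snap.py 11 wrist,top,scene; python3 -c "
from h import *
d=pickle.load(open('d_11.pkl','rb'));im=d['wrist']
print(lid(im,.078,d['s'],(60,95)))
t=d['top']; print(lid(t,.040,None,(100,120)))"
```

```text
t 16.7 tcp [0.5425 0.0786 0.237 ] rpy [-3.141e+00 -1.000e-03 -3.134e+00] F [-0.   0.2  1. ] w 84.9 q [-0.063  0.08   1.873 -0.     1.19  -1.641]
depth z 0.0773
((552.6494140625, 96.905029296875, 30.154329299926758), ((552.7423095703125, 96.75611877441406), (58.771728515625, 59.33233642578125), 152.24798583984375))
depth z 0.0409
((439.7249755859375, -212.03041076660156, 10.760428428649902), ((442.1020202636719, -212.50701904296875), (13.922371864318848, 31.397079467773438), 93.57862854003906))
```

View pics/wrist_11.png

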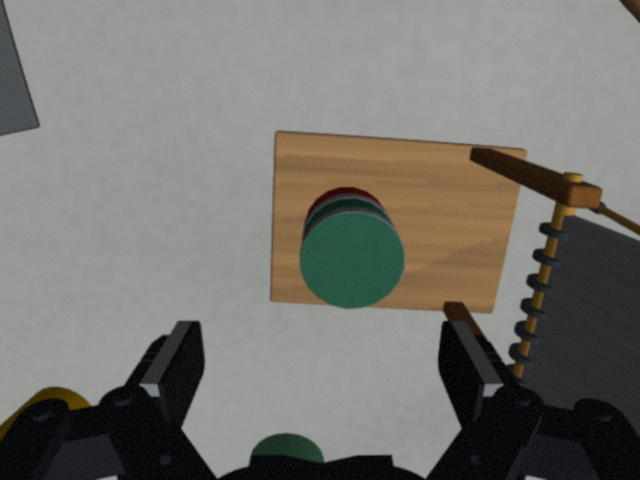

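View pics/top_11.png

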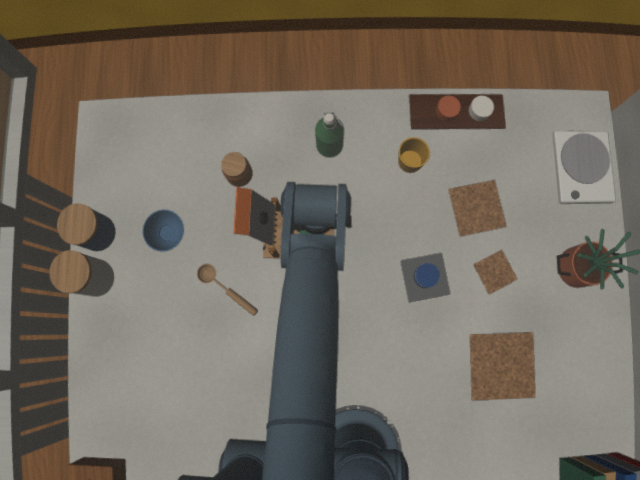

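The blue tin stands on the tile at top-view (427,275). The green lid is at (0.5527,0.0968), in line with the tower. Next I take the green tin.

>>> carry_out([
  {"rot": [0, 0, 0], "offset": [-10, 18, 0], "claw": 85},
  {"rot": [0, 0, 0], "offset": [0, 0, 25], "claw": 85},
  {"rot": [0, 0, 0], "offset": [0, 0, 25], "claw": 85},
  {"rot": [0, 0, 0], "offset": [0, 0, 25], "claw": 85},
  {"rot": [0, 0, 0], "offset": [0, 0, 20], "claw": 85},
  {"rot": [0, 0, 0], "offset": [0, 0, 15], "claw": 85},
  {"rot": [0, 0, 0], "offset": [0, 0, 10], "claw": 85},
  {"rot": [0, 0, 0], "offset": [0, 0, 0], "claw": 85},
  {"rot": [0, 0, 0], "offset": [0, 0, 0], "claw": 85},
])

```text
t: 17.75
tcp_pos: [0.5531, 0.0964, 0.118]
ee_rot: [-3.142, 0.001, -3.136]
contact_force: [1.2, 0.0, 0.4]
width: 0.0851
```

```bash
python3 snap.py 12 wrist,scene
```

```text
t 17.75 tcp [0.5531 0.0964 0.118 ] rpy [-3.142e+00  1.000e-03 -3.136e+00] F [1.2 0.  0.4] w 85.1 q [-0.029  0.286  1.887 -0.     0.968 -1.606]
```

View pics/wrist_12.png

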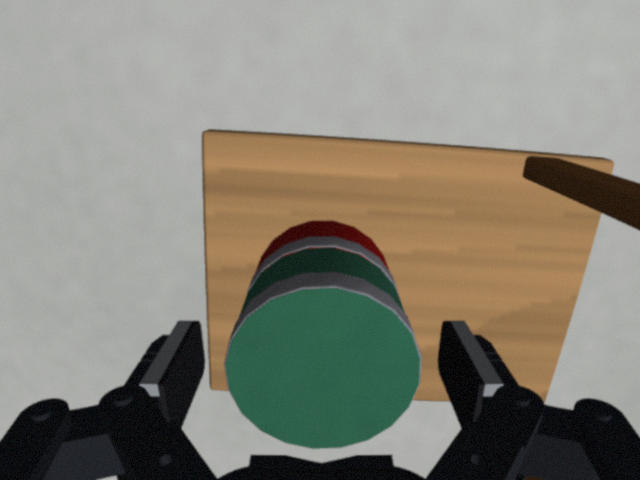

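>>> carry_out([
  {"rot": [0, 0, 0], "offset": [0, 0.5, 2], "claw": 85},
  {"rot": [0, 0, 0], "offset": [0, 0, 0], "claw": 58},
  {"rot": [0, 0, 0], "offset": [0, 0, 0], "claw": 58},
  {"rot": [0, 0, 0], "offset": [0, 0, 0], "claw": 58},
  {"rot": [0, 0, 0], "offset": [0, 0, 0], "claw": 58},
  {"rot": [0, 0, 0], "offset": [0, 0, 0], "claw": 58},
], newtons=40)

```text
t: 18.45
tcp_pos: [0.553, 0.0971, 0.1158]
ee_rot: [3.142, 0.001, -3.135]
contact_force: [-0.4, -0.4, 3.9]
width: 0.0611
```

>>> carry_out([
  {"rot": [0, 0, 0], "offset": [0, 0, -5], "claw": 58},
  {"rot": [0, 0, 0], "offset": [0, 0, -10], "claw": 58},
  {"rot": [0, 0, 0], "offset": [0, 0, 0], "claw": 58},
])

```text
t: 18.75
tcp_pos: [0.5533, 0.0972, 0.1316]
ee_rot: [-3.142, 0.002, -3.135]
contact_force: [0.2, 0.9, -1.3]
width: 0.0606
```

```bash
python3 snap.py 13 wrist,scene
```

```text
t 18.75 tcp [0.5533 0.0972 0.1316] rpy [-3.142e+00  2.000e-03 -3.135e+00] F [ 0.2  0.9 -1.3] w 60.6 q [-0.028  0.263  1.884 -0.     0.992 -1.605]
```

View pics/scene_13.png

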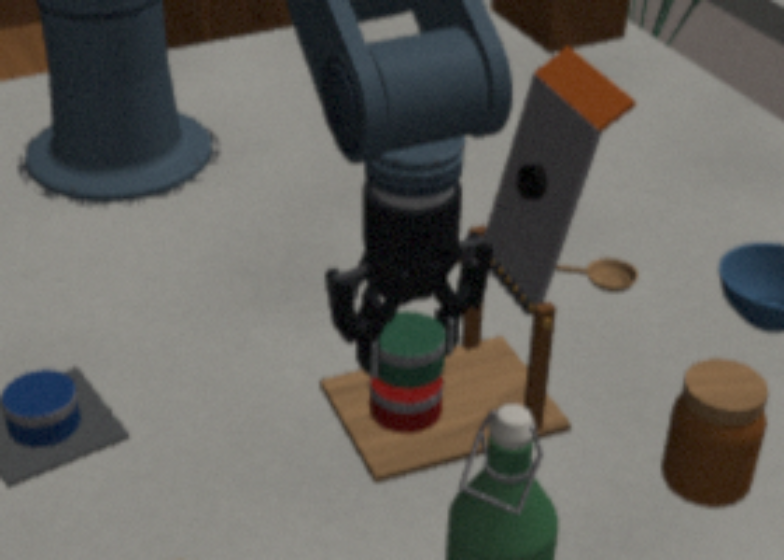

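>>> carry_out([
  {"rot": [0, 0, 0], "offset": [0, 0, -20], "claw": 58},
  {"rot": [0, 0, 0], "offset": [0, 0, -30], "claw": 58},
  {"rot": [0, 0, 0], "offset": [0, -10, -25], "claw": 58},
  {"rot": [0, 0, 0], "offset": [-3, -24, 0], "claw": 58},
  {"rot": [0, 0, 0], "offset": [-5, -34, 0], "claw": 58},
  {"rot": [0, 0, 0], "offset": [-6, -36, 0], "claw": 58},
  {"rot": [0, 0, 0], "offset": [-6, -36, 0], "claw": 58},
  {"rot": [0, 0, 0], "offset": [-6, -36, 0], "claw": 58},
  {"rot": [0, 0, 0], "offset": [-6, -36, 0], "claw": 58},
  {"rot": [0, 0, 0], "offset": [-6, -36, 0], "claw": 58},
  {"rot": [0, 0, 0], "offset": [-6, -36, 0], "claw": 58},
  {"rot": [0, 0, 0], "offset": [-6, -36, 0], "claw": 58},
  {"rot": [0, 0, 0], "offset": [-6, -36, 0], "claw": 58},
  {"rot": [0, 0, 0], "offset": [-4, -32, 0], "claw": 58},
  {"rot": [0, 0, 0], "offset": [-2, -20, 0], "claw": 58},
  {"rot": [0, 0, 0], "offset": [-1, -10, 0], "claw": 58},
  {"rot": [0, 0, 0], "offset": [0, 0, 0], "claw": 58},
])

```text
t: 20.55
tcp_pos: [0.6179, -0.3213, 0.2047]
ee_rot: [3.141, -0.001, -3.137]
contact_force: [-0.1, 0.3, -1.1]
width: 0.0609
```

```bash
python3 snap.py 14 wrist,top; python3 - <<'E'
from h import *
d=pickle.load(open("d_14.pkl","rb"));im=d["wrist"];h=hsv(im);s=d["s"]
m=((h[...,0]<20)&(h[...,1]>80)).astype(np.uint8)*255
cs,_=cv2.findContours(m,0,2)
for c in cs:
    if cv2.contourArea(c)>1500:
        print(cv2.contourArea(c),onplane(im,cv2.approxPolyDP(c,8,True).reshape(-1,2).astype(float),.004,s)[:,:2].round(3).tolist())
E
```

```text
t 20.55 tcp [ 0.6179 -0.3213  0.2047] rpy [ 3.141e+00 -1.000e-03 -3.137e+00] F [-0.1  0.3 -1.1] w 60.9 q [-0.642  0.444  1.494  0.     1.204 -2.217]
29151.5 [[0.54, -0.286], [0.563, -0.41], [0.683, -0.388], [0.684, -0.38], [0.65, -0.358], [0.638, -0.333], [0.64, -0.299], [0.664, -0.263]]
1761.5 [[0.482, -0.405], [0.503, -0.394], [0.482, -0.351]]
```

View pics/wrist_14.png

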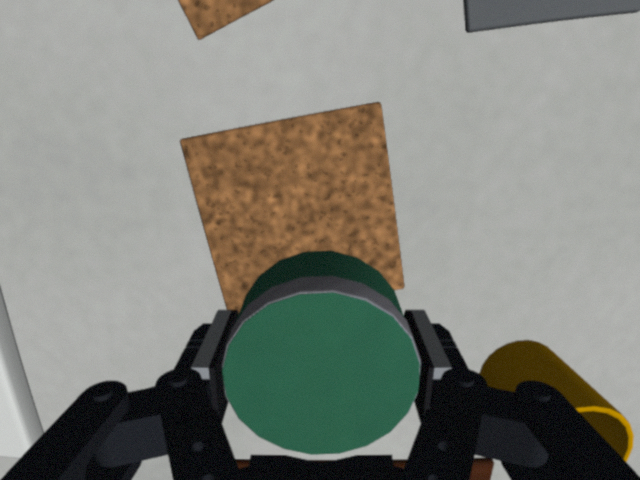

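>>> carry_out([
  {"rot": [0, 0, 0], "offset": [5, -16, 0], "claw": 58},
  {"rot": [0, 0, 0], "offset": [0, 0, 25], "claw": 58},
  {"rot": [0, 0, 0], "offset": [0, 0, 30], "claw": 58},
  {"rot": [0, 0, 0], "offset": [0, 0, 30], "claw": 58},
  {"rot": [0, 0, 0], "offset": [0, 0, 20], "claw": 58},
  {"rot": [0, 0, 0], "offset": [0, 0, 10], "claw": 58},
  {"rot": [0, 0, 0], "offset": [0, 0, 6], "claw": 58},
  {"rot": [0, 0, 0], "offset": [0, 0, 3], "claw": 58},
  {"rot": [0, 0, 0], "offset": [0, 0, 0], "claw": 58},
  {"rot": [0, 0, 0], "offset": [0, 0, 0], "claw": 58},
])

```text
t: 21.65
tcp_pos: [0.614, -0.337, 0.0826]
ee_rot: [-3.14, 0.002, -3.135]
contact_force: [-0.3, 0.5, -2.1]
width: 0.0606
```

>>> carry_out([
  {"rot": [0, 0, 0], "offset": [0, 0, 3], "claw": 58},
  {"rot": [0, 0, 0], "offset": [0, 0, 2], "claw": 58},
  {"rot": [0, 0, 0], "offset": [0, 0, 0], "claw": 58},
  {"rot": [0, 0, 0], "offset": [0, 0, 0], "claw": 58},
])

```text
t: 22.05
tcp_pos: [0.6132, -0.3364, 0.0762]
ee_rot: [3.141, -0.0, -3.135]
contact_force: [0.3, -0.4, -2.3]
width: 0.0611
```

>>> carry_out([
  {"rot": [0, 0, 0], "offset": [0, 0, 0.7], "claw": 58},
  {"rot": [0, 0, 0], "offset": [0, 0, 0], "claw": 58},
])

```text
t: 22.25
tcp_pos: [0.6134, -0.3366, 0.0759]
ee_rot: [-3.141, 0.0, -3.135]
contact_force: [-1.1, 0.0, -0.5]
width: 0.061
```

>>> carry_out([
  {"rot": [0, 0, 0], "offset": [0, 0, 0.7], "claw": 58},
  {"rot": [0, 0, 0], "offset": [0, 0, 0], "claw": 58},
])

```text
t: 22.45
tcp_pos: [0.6135, -0.3366, 0.0758]
ee_rot: [-3.142, -0.0, -3.135]
contact_force: [-2.7, 2.8, 5.2]
width: 0.0608
```

>>> carry_out([
  {"rot": [0, 0, 0], "offset": [0, 0, 0], "claw": 70},
  {"rot": [0, 0, 0], "offset": [0, 0, 0], "claw": 85},
  {"rot": [0, 0, 0], "offset": [0, 0, 0], "claw": 85},
  {"rot": [0, 0, 0], "offset": [0, 0, 0], "claw": 85},
  {"rot": [0, 0, 0], "offset": [0, 0, -15], "claw": 85},
  {"rot": [0, 0, 0], "offset": [0, 0, -35], "claw": 85},
  {"rot": [0, 0, 0], "offset": [0, 0, -35], "claw": 85},
  {"rot": [0, 0, 0], "offset": [0, 0, -35], "claw": 85},
  {"rot": [0, 0, 0], "offset": [26, 20, 0], "claw": 85},
  {"rot": [0, 0, 0], "offset": [30, 25, 0], "claw": 85},
  {"rot": [0, 0, 0], "offset": [30, 25, 0], "claw": 85},
  {"rot": [0, 0, 0], "offset": [30, 25, 0], "claw": 85},
  {"rot": [0, 0, 0], "offset": [30, 25, 0], "claw": 85},
  {"rot": [0, 0, 0], "offset": [30, 20, 0], "claw": 85},
  {"rot": [0, 0, 0], "offset": [0, 0, 0], "claw": 85},
  {"rot": [0, 0, 0], "offset": [0, 0, 0], "claw": 85},
])

```text
t: 24.05
tcp_pos: [0.4365, -0.1976, 0.1961]
ee_rot: [-3.14, 0.002, -3.135]
contact_force: [-0.3, -1.2, 0.2]
width: 0.0851
```

```bash
python3 snap.py 15 wrist,top,scene; python3 -c "
from h import *
d=pickle.load(open('d_15.pkl','rb'));im=d['wrist']
print(lid(im,.040,d['s'],(100,120)))"
```

```text
t 24.05 tcp [ 0.4365 -0.1976  0.1961] rpy [-3.140e+00  2.000e-03 -3.135e+00] F [-0.3 -1.2  0.2] w 85.1 q [-0.662 -0.03   2.068  0.     1.101 -2.239]
depth z 0.0393
((437.42816162109375, -190.1836395263672, 30.735782623291016), ((437.4806213378906, -190.11338806152344), (60.27455520629883, 60.356754302978516), 115.0200424194336))
```

View pics/top_15.png

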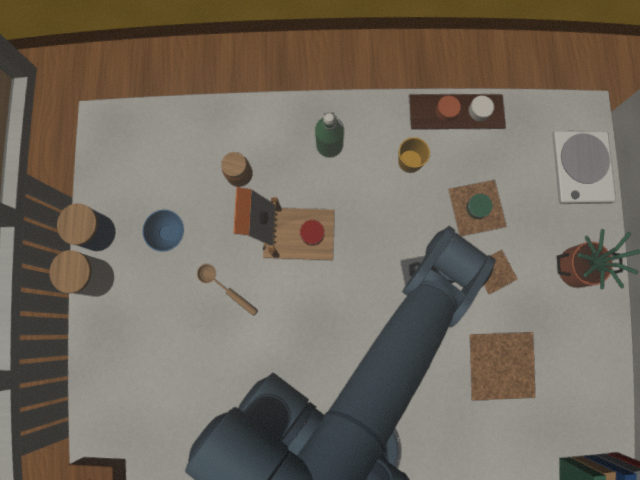

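View pics/wrist_15.png

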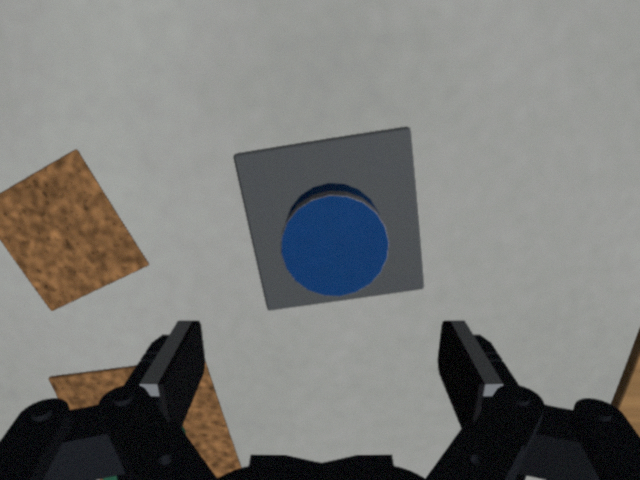

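The green tin stands well inside the mat (top view 480,206). The blue lid is at (0.4374,-0.1902), unmoved. Next I fetch the blue tin.

>>> carry_out([
  {"rot": [0, 0, 0], "offset": [-1, 7.5, 0], "claw": 85},
  {"rot": [0, 0, 0], "offset": [0, 0, 30], "claw": 85},
  {"rot": [0, 0, 0], "offset": [0, 0, 30], "claw": 85},
  {"rot": [0, 0, 0], "offset": [0, 0, 30], "claw": 85},
  {"rot": [0, 0, 0], "offset": [0, 0, 18], "claw": 85},
  {"rot": [0, 0, 0], "offset": [0, 0, 9], "claw": 85},
  {"rot": [0, 0, 0], "offset": [0, 0, 0], "claw": 85},
  {"rot": [0, 0, 0], "offset": [0, 0, 0], "claw": 85},
])

```text
t: 25.0
tcp_pos: [0.4381, -0.1905, 0.0786]
ee_rot: [-3.141, 0.001, -3.135]
contact_force: [0.6, -1.1, 0.5]
width: 0.085
```

>>> carry_out([
  {"rot": [0, 0, 0], "offset": [0, 0, 0], "claw": 58},
  {"rot": [0, 0, 0], "offset": [0, 0, 0], "claw": 58},
  {"rot": [0, 0, 0], "offset": [0, 0, 0], "claw": 58},
  {"rot": [0, 0, 0], "offset": [0, 0, 0], "claw": 58},
  {"rot": [0, 0, 0], "offset": [0, 0, 0], "claw": 58},
], newtons=40)

```text
t: 25.5
tcp_pos: [0.4382, -0.1907, 0.0793]
ee_rot: [-3.14, 0.002, -3.135]
contact_force: [-1.2, 1.3, 6.7]
width: 0.0609
```

```bash
python3 -c "
from h import *
st()"
```

```text
t 25.5 tcp [ 0.4382 -0.1907  0.0793] rpy [-3.140e+00  2.000e-03 -3.135e+00] F [-1.2  1.3  6.7] w 60.9 q [-0.648  0.192  2.099  0.     0.849 -2.225]
```

>>> carry_out([
  {"rot": [0, 0, 0], "offset": [0, 0, -6], "claw": 58},
  {"rot": [0, 0, 0], "offset": [0, 0, -20], "claw": 58},
  {"rot": [0, 0, 0], "offset": [0, 0, -35], "claw": 58},
  {"rot": [0, 0, 0], "offset": [0, 0, -35], "claw": 58},
  {"rot": [0, 0, 0], "offset": [-5, 9, -35], "claw": 58},
  {"rot": [0, 0, 0], "offset": [-17, 26, -20], "claw": 58},
  {"rot": [0, 0, 0], "offset": [-20, 31, 0], "claw": 58},
  {"rot": [0, 0, 0], "offset": [-20, 32, 0], "claw": 58},
  {"rot": [0, 0, 0], "offset": [-20, 32, 0], "claw": 58},
  {"rot": [0, 0, 0], "offset": [-20, 32, 0], "claw": 58},
  {"rot": [0, 0, 0], "offset": [-20, 32, 0], "claw": 58},
  {"rot": [0, 0, 0], "offset": [-20, 32, 0], "claw": 58},
  {"rot": [0, 0, 0], "offset": [-20, 32, 0], "claw": 58},
  {"rot": [0, 0, 0], "offset": [-12, 20, 0], "claw": 58},
  {"rot": [0, 0, 0], "offset": [-6, 10, 0], "claw": 58},
  {"rot": [0, 0, 0], "offset": [0, 0, 0], "claw": 58},
  {"rot": [0, 0, 0], "offset": [0, 0, 0], "claw": 58},
])

```text
t: 27.2
tcp_pos: [0.6151, 0.0983, 0.2286]
ee_rot: [-3.141, -0.001, -3.136]
contact_force: [-0.3, -0.0, -1.8]
width: 0.0611
```

```bash
python3 snap.py 16 wrist,scene; python3 -c "
from h import *
d=pickle.load(open('d_16.pkl','rb'));im=d['wrist'];s=d['s']
print('red',lid(im,.044,s,(170,180)))
zb=s['tcp_pos'][2]-.0733+.034
print('blue',zb,lid(im,zb,s,(100,120)))"
```

```text
t 27.2 tcp [0.6151 0.0983 0.2286] rpy [-3.141e+00 -1.000e-03 -3.136e+00] F [-0.3 -0.  -1.8] w 61.1 q [-0.023  0.259  1.686 -0.     1.198 -1.6  ]Traceback (most recent call last):
  File "<string>", line 4, in <module>
    print('red',lid(im,.044,s,(170,180)))
                ~~~^^^^^^^^^^^^^^^^^^^^^
  File "h.py", line 52, in lid
    cs,_=cv2.findContours(mm,0,2); b=max(cs,key=cv2.contourArea)
                                     ~~~^^^^^^^^^^^^^^^^^^^^^^^^
ValueError: max() iterable argument is empty
```

View pics/wrist_16.png

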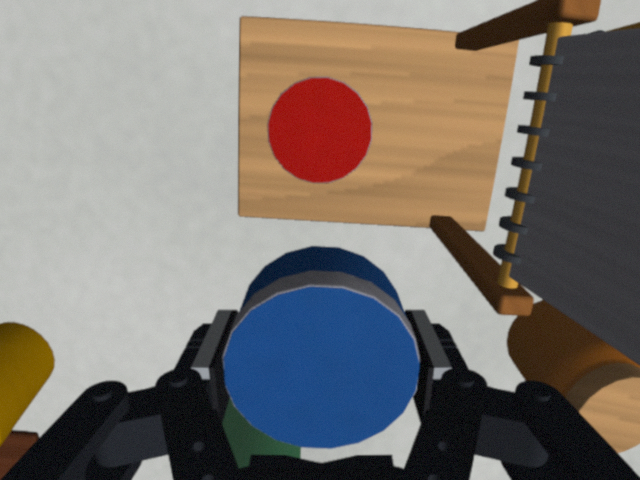

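```bash
python3 -c "
from h import *
d=pickle.load(open('d_16.pkl','rb'));im=d['wrist'];s=d['s']
print(hsv(im)[130,320])
print('red',lid(im,.044,s,(0,4)))
zb=s['tcp_pos'][2]-.0733+.034
print('blue',zb,lid(im,zb,s,(100,120)))"
```

```text
[  0 224 157]
depth z 0.0433
red ((553.0619506835938, 97.00350952148438, 30.64734649658203), ((552.5921630859375, 96.93901062011719), (58.77517318725586, 58.93562698364258), 128.94216918945312))
depth z 0.1886
blue 0.1893467704498353 ((613.9775390625, 98.35970306396484, 30.765779495239258), ((613.8576049804688, 98.27256774902344), (59.718414306640625, 60.47543716430664), 15.48691463470459))
```

>>> carry_out([
  {"rot": [0, 0, 0], "offset": [15, 0, 0], "claw": 58},
  {"rot": [0, 0, 0], "offset": [25, -0.5, 0], "claw": 58},
  {"rot": [0, 0, 0], "offset": [15, -0.5, 0], "claw": 58},
  {"rot": [0, 0, 0], "offset": [6, 0, 0], "claw": 58},
  {"rot": [0, 0, 0], "offset": [0, 0, 20], "claw": 58},
  {"rot": [0, 0, 0], "offset": [0, 0, 30], "claw": 58},
  {"rot": [0, 0, 0], "offset": [0, 0, 25], "claw": 58},
  {"rot": [0, 0, 0], "offset": [0, 0, 15], "claw": 58},
  {"rot": [0, 0, 0], "offset": [0, 0, 8], "claw": 58},
  {"rot": [0, 0, 0], "offset": [0, 0, 0], "claw": 58},
  {"rot": [0, 0, 0], "offset": [0, 0, 0], "claw": 58},
])

```text
t: 28.4
tcp_pos: [0.5555, 0.0975, 0.132]
ee_rot: [-3.142, 0.002, -3.136]
contact_force: [-0.9, 0.4, -0.6]
width: 0.0608
```

```bash
python3 snap.py 17 wrist,scene; python3 -c "
from h import *
d=pickle.load(open('d_17.pkl','rb'));im=d['wrist'];s=d['s']
zb=s['tcp_pos'][2]-.0733+.034
print('blue',zb,lid(im,zb,s,(100,120)))"
```

```text
t 28.4 tcp [0.5555 0.0975 0.132 ] rpy [-3.142e+00  2.000e-03 -3.136e+00] F [-0.9  0.4 -0.6] w 60.8 q [-0.027  0.267  1.878 -0.     0.994 -1.604]
depth z 0.0919
blue 0.09266680565793317 ((554.4852294921875, 97.50068664550781, 30.80850601196289), ((554.2528686523438, 97.55133056640625), (59.6175651550293, 60.303627014160156), 8.476409912109375))
```

View pics/wrist_17.png

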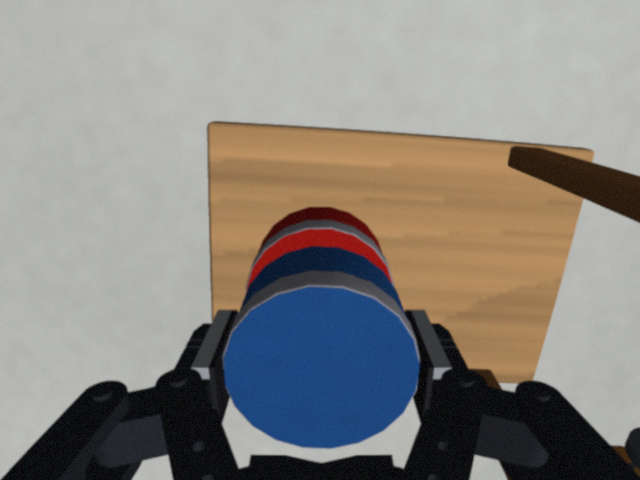

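View pics/scene_17.png

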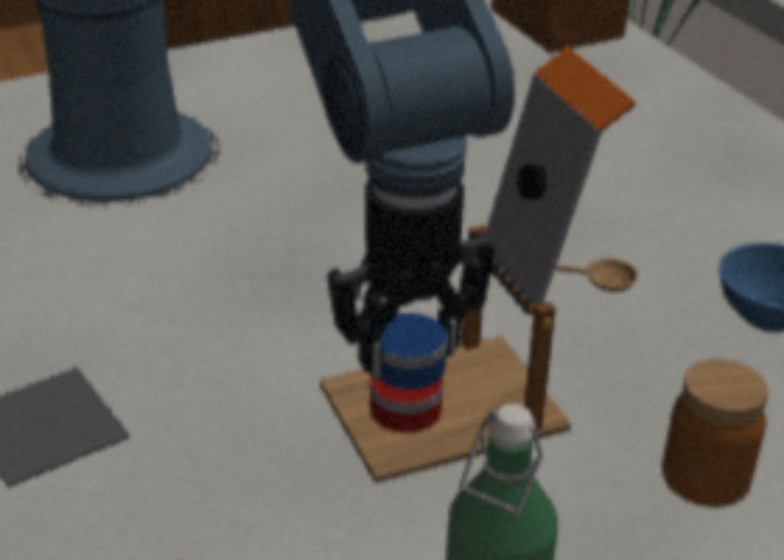

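>>> carry_out([
  {"rot": [0, 0, 0], "offset": [1.5, -0.5, 0], "claw": 58},
  {"rot": [0, 0, 0], "offset": [0, 0, 6], "claw": 58},
  {"rot": [0, 0, 0], "offset": [0, 0, 5], "claw": 58},
  {"rot": [0, 0, 0], "offset": [0, 0, 2], "claw": 58},
  {"rot": [0, 0, 0], "offset": [0, 0, 0], "claw": 58},
  {"rot": [0, 0, 0], "offset": [0, 0, 0], "claw": 58},
])

```text
t: 29.1
tcp_pos: [0.5531, 0.0972, 0.1176]
ee_rot: [3.142, -0.0, -3.135]
contact_force: [0.7, -0.1, -1.6]
width: 0.0611
```

>>> carry_out([
  {"rot": [0, 0, 0], "offset": [0, 0, 0.7], "claw": 58},
  {"rot": [0, 0, 0], "offset": [0, 0, 0], "claw": 58},
])

```text
t: 29.3
tcp_pos: [0.5532, 0.0971, 0.1173]
ee_rot: [-3.142, 0.0, -3.135]
contact_force: [-0.3, 0.2, 1.2]
width: 0.0612
```

```bash
python3 snap.py 18 wrist; python3 -c "
from h import *
d=pickle.load(open('d_18.pkl','rb'));im=d['wrist'];s=d['s']
print('blue',lid(im,.078,s,(100,120)))"
```

```text
t 29.3 tcp [0.5532 0.0971 0.1173] rpy [-3.142  0.    -3.135] F [-0.3  0.2  1.2] w 61.2 q [-0.028  0.288  1.886 -0.     0.968 -1.605]
depth z 0.0773
blue ((552.1193237304688, 97.16275787353516, 30.775115966796875), ((551.89892578125, 97.17794036865234), (59.492069244384766, 60.4417610168457), 0.5012263059616089))
```

>>> carry_out([
  {"rot": [0, 0, 0], "offset": [0, 0, 0.4], "claw": 58},
  {"rot": [0, 0, 0], "offset": [0, 0, 0], "claw": 58},
  {"rot": [0, 0, 0], "offset": [0, 0, 0], "claw": 66},
  {"rot": [0, 0, 0], "offset": [0, 0, 0], "claw": 75},
  {"rot": [0, 0, 0], "offset": [0, 0, 0], "claw": 85},
  {"rot": [0, 0, 0], "offset": [0, 0, 0], "claw": 85},
  {"rot": [0, 0, 0], "offset": [0, 0, 0], "claw": 85},
  {"rot": [0, 0, 0], "offset": [0, 0, -8], "claw": 85},
  {"rot": [0, 0, 0], "offset": [0, 0, -20], "claw": 85},
  {"rot": [0, 0, 0], "offset": [0, 0, -30], "claw": 85},
  {"rot": [0, 0, 0], "offset": [0, 0, -35], "claw": 85},
  {"rot": [0, 0, 0], "offset": [0, 0, -35], "claw": 85},
  {"rot": [0, 0, 0], "offset": [15, -20, -20], "claw": 85},
  {"rot": [0, 0, 0], "offset": [0, 0, 0], "claw": 85},
  {"rot": [0, 0, 0], "offset": [0, 0, 0], "claw": 85},
])

```text
t: 30.85
tcp_pos: [0.5382, 0.077, 0.2653]
ee_rot: [3.141, 0.001, -3.136]
contact_force: [-0.1, 0.0, 0.3]
width: 0.085
```

```bash
python3 snap.py 19 wrist,scene,top; python3 -c "
from h import *
d=pickle.load(open('d_19.pkl','rb'));im=d['wrist'];s=d['s']
print('blue',lid(im,.078,s,(100,120)))"
```

```text
t 30.85 tcp [0.5382 0.077  0.2653] rpy [ 3.141e+00  1.000e-03 -3.136e+00] F [-0.1  0.   0.3] w 85.0 q [-0.067  0.035  1.864  0.     1.241 -1.643]
depth z 0.0773
blue ((552.0123901367188, 96.8670654296875, 30.53722381591797), ((551.9482421875, 97.16845703125), (59.46338653564453, 60.19401168823242), 95.52053833007812))
```

View pics/wrist_19.png

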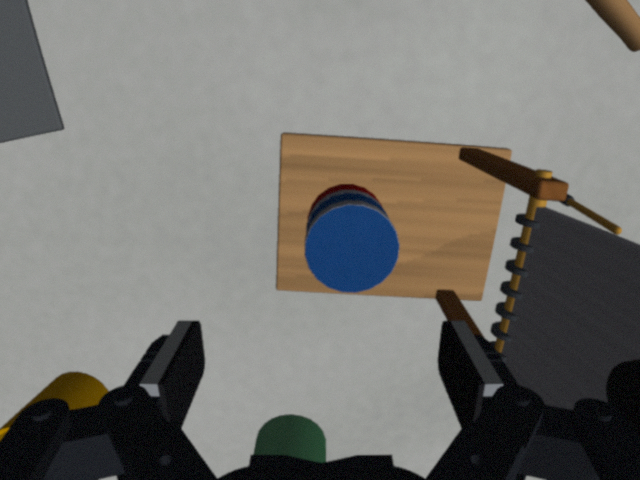

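View pics/scene_19.png

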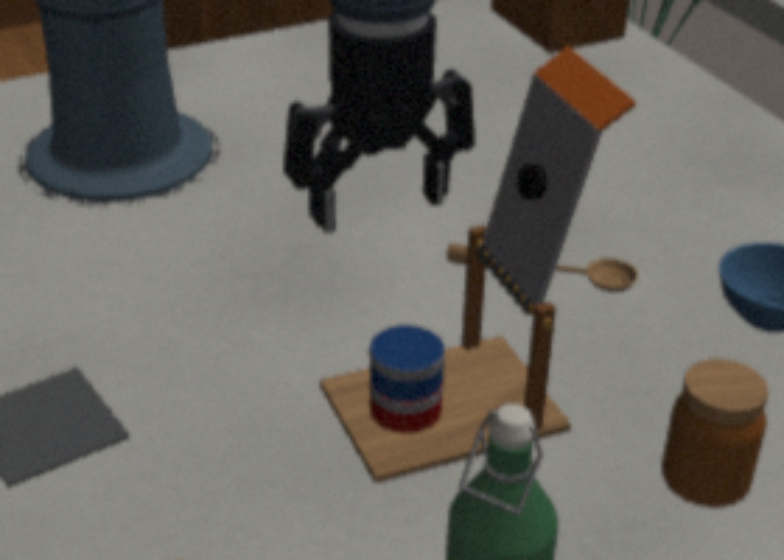

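View pics/top_19.png

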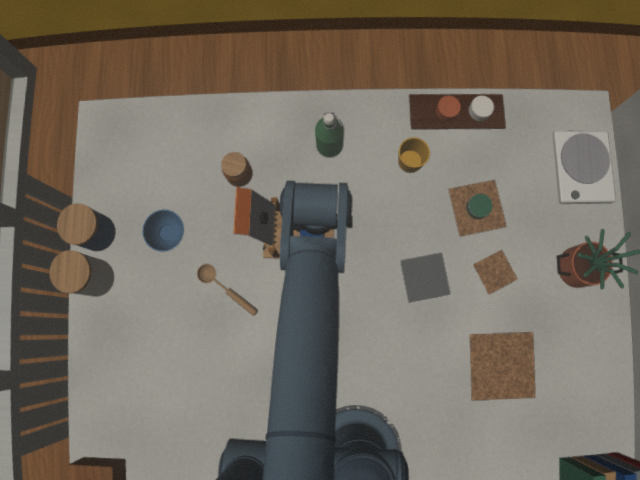

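Everything is in place: the blue tin is square on the red one (0.8 mm off, lid height 0.077 m), the green tin stands inside the mat, the plate is open, the bystanders haven't moved, and the arm is clear. Handing in.

```bash
python3 -c "
from bench import manip
print(manip.job_done())"
```

```text
the job is handed in; nothing more can be done
None
```

The job is done and handed in at about 31 s of the 72 s allowed. I lifted the press plate with the closed fingertips under its orange lip until it swung to its stop and stayed. Then I parked the blue tin on the tile, stood the green tin on the 130 mm cork mat, and put the blue tin back on the red one.

**Last checks:**
- **Blue tin:** its lid is at (0.552, 0.097) m, about 0.8 mm from the red tin's centre measured before placing. Its height is 0.077 m against the 0.078 m expected, so it sits flat.
- **Green tin:** it stands wholly inside the mat.
- **Plate:** it is still open at its stop.
- **Bystanders:** the cup, jar, bottle, spoon and bowl look unmoved in the final pictures.
- **Arm:** it was clear of everything, with no contact force.

**Disagreements and limits:**
- The overhead and scene cameras put the stand a few millimetres off the wrist camera's position for it. I used the wrist values, and the grasps and the final fit agreed with them.
- One automatic overhead reading of the blue tin's position on the tile was wrong because it caught only part of the lid. I ignored it and measured again from the wrist camera.
- I judged the green tin's final position by eye in the overhead picture.

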